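# Feel for the full tin, then tip its copper balls into the scale pan

### The arm

A 6-joint arm with a two-finger parallel gripper is mounted at the origin on the work surface. World frame = base frame: x ahead of the robot, y to its left, z up, the work surface at z = 0. Lengths are in m, angles in rad, forces in N, time in s.
With the tool pointing down it reaches from about 0.25 to 0.725 m from the base axis. Payload 4 kg.
Tool frame: the origin (TCP) lies at the very end of the fingers, on their centre line; the grasp point (between the pads) lies 19 mm behind it (pinch_z is the distance from the TCP to the grasp point, in m); z points along the fingers, y is the line along which they close (so a half turn about z gives the same grasp; the last joint's range is limited). The gripper opens to 85 mm and grips with 20 to 120 N. Pads are 22 mm wide; open, the fingers measure 114 mm over their backs; the gripper's body (76 mm by 85 mm) begins 54 mm behind the grasp point. The pads swing forward as they close: fully open they stand 13 mm farther back than shut.
Start: joints at [1.344, 0.241, 0.005, 1.335, 0, 1.571], TCP at [0.112, 0.487, 0.208] pointing down, gripper open.
Joint ranges: [-2.72, 2.72], [-1.05, 1.87], [-1.09, 1.28], [-1.99, 2.15], [-1.42, 1.44], [-3.14, 3.14]. Speed limits (rad/s): [2.79, 2.79, 3.14, 3.14, 3.14, 3.14].

### API

Orientations are given as a unit quaternion [x, y, z, w].
In Python, from plant import observe, get_image, camera_model, job_done, pinch_z gives the robot as it stands.
- The arm moves only by the tool servo_tool, never from a script. Its argument "commands" is a list of rows, each a list of 3 entries, a list of its own where there are three numbers: the shift along the tool's x, y, z in m, then the turn, a rotation vector about the tool's x, y, z in rad, then the gripper command: -1 is fully open, 1 is shut, values between are in proportion. A call has 1 to 10 rows; each row shifts and turns the commanded pose from where the row before left it, along the tool's axes as they then stand; what a row does not reach is not made up. A row lasts 1/12 s, in which the tool goes at most 41.7 mm and 7.16 degrees, less where a joint would pass 70% of its speed; a pose out of reach is approached as far as the arm can. A call with a gripper value outside its range is refused whole. The fingers move at their own pace and stop on an object; "squeeze" is the grip in N (left out, the last holds). Time passes only in rows, so rows that do not move let the fingers close. It gives the time, the measured TCP pose, the force, the opening and the grip force at its end, in the units of the state.
- observe(): the state, without advancing time (a new reading comes with each control period).
- get_image(name): name is "side" or "top" or "wrist"; returns the picture (384x512x3 uint8, red, green, blue); there is no depth.
- camera_model(name): a dict with "fov_y" (degrees; the focal length in pixels is half the picture's height over the tangent of half this angle, whatever the lens; pixels are square), "cx", "cy" (the principal point, pixels), "k1" (the pictures are not rectified: a ray, as slopes to the right and down, at radius r is drawn at 1 + k1 r^2 times it, then the intrinsics apply), "camera_from_world" (4x4, takes a point from world to camera coordinates). Camera axes: x right, y down, z forward; pixel columns grow to the right and rows downward; lengths in m; the calibration is good to about 2 mm. A picture is of the moment at which its call begins: read the wrist's pose just before it. camera_model takes no time and is no camera call; for the wrist camera it gives the pose at the moment of the call.
- job_done(): hands the job in; it is judged then, once.
The state is a dict: "t": time; "joint_positions": joint angles; "joint_velocities": joint speeds; "effort": joint torques, N m; "tool_pos": TCP position; "orientation": TCP orientation; "force": force on the tool from outside, world axes, zero at the start; "torque": the same for the moment, N m; "gripper_width": finger opening in m; "gripper_force": force on a finger pad.
Only numpy, scipy, OpenCV 4.12 (cv2) and the standard library are available. Lean on these libraries where they do the work, as an engineer would, in place of code of your own. Each camera call takes 0.05 s, during which the arm holds its last target. There are 200 camera calls.

### The job

One of the two opaque tins holds four copper anode balls, the other only one: lift a tin and tip it slowly in the air to feel how much shifts inside, standing any tin that you do not want back where it stood. Lay the fuller tin mouth-down on the grey foam pad, let go, take it afresh and pour just its four balls into the white scale pan, then lay the emptied tin mouth-down on the foam pad again. Dip a mouth only over the pan, and do not upset or shift the other things on the bench.

Things in the scene. Friction and masses are not known exactly. Their poses are not given: they have to be found in the camera images.
- tin_a_mid (a point): opaque steel tin with a blue band near the foot, 62 x 62 mm, 110 mm tall, 2.5 mm walls, standing upright at the start. Point: its centre, 55 mm above its underside, about the centre of mass of the empty tin. z axis: along the tin to its closed top; x axis: out of the wall that has the pouring mouth. Empty weight unknown, 0.22 to 0.40 kg, 0.3 kg as a rule
- tin_b_mid (a point): the other tin, just like tin_a; point and axes likewise. Unseen on the tins' floors lie loose copper balls of 22 mm and 50 g: four in one tin, one in the other; which is which changes from start to start. Carry a lying tin smoothly or with its top end raised: a sudden stop can throw balls over the ramp
- tin_a_mouth (a point): centre of tin_a's mouth, on the outer face of its mouth wall, 89 mm above the tin's underside: an opening 57 mm wide, from 71 to 107 mm above the underside, with yellow tape below it and a yellow dash on top. A ramp inside keeps the balls in until the tin, lying mouth wall down, dips its top end about 21 degrees below level; 40 degrees empties it
- tin_b_mouth (a point): centre of tin_b's mouth, likewise; axes as the tin's
- pad_top (a point): dark grey foam pad fixed to the bench, 130 mm (its x) by 160 mm (its y), 8 mm thick. Point: centre of its top face
- pan_floor (a point): white square open pan of the spring scale, 150 x 150 mm outside, 3 mm walls, 50 mm high, on a grey scale body 130 mm square. Point: centre of the pan's inner floor, 49 mm above the bench when empty; the pan's rim is 47 mm above this point
- pan (a joint): how far the pan has sunk on its spring (m): 0 empty, about 2.45 mm more for each ball, 18 mm at most
- spool: bystander: orange solder spool standing on its flange, 50 mm across, 48 mm tall; origin at the centre of its underside
- jar: bystander: small amber flux jar, 48 mm across, 55 mm tall; origin at the centre of its underside
- bottle: bystander: clear solvent bottle with black label, 72 mm across, 210 mm tall; origin at the centre of its underside
- tape: bystander: roll of yellow tape lying flat, 68 mm across, 18 mm tall; origin at the centre of its underside
- brush: bystander: brush lying flat, 160 mm long along its x axis, about 20 mm thick; origin under its middle
Not all that is in view belongs to the job. Leave any purple look-alike of the part that bears tin_a_mid alone.

How it is judged:
By the outcome, as a careful person would: the job done as asked, in the order asked, and still so for the second after the job is handed in, with the robot touching nothing.
It also fails if it takes over 72 s, if anything falls off the work surface, if the arm or the gripper's body presses on something with over 40 N, if the wrist force passes 120 N, or if a joint passes its speed limit or range.

## Working session

There is one attempt and no reset: what is moved stays moved. The work goes in short steps, Python scripts to look and compute and a tool call to move; the robot and the scene stay as the last step left them, time stands still between calls to the robot, and variables do not carry over. Pictures are saved under pics/ and viewed, at most 10 in all, crops included, and the job is handed in when it is done.

Besides the shell and the picture viewer there is one more tool, called after ">>>" as name([rows], argument=value, ...), one row to a line, values as JSON. servo_tool: Moves the arm, as the interface text tells. Its arguments: {"type":"object","properties":{"commands":{"type":"array"},"squeeze":{"type":"number"}},"required":["commands"]}

```bash
mkdir -p pics; ls; cat > h.py <<'E'
import numpy as np, cv2
from plant import observe, get_image, camera_model, job_done, pinch_z
from scipy.spatial.transform import Rotation as R
def ray(m,u,v):
    f=192/np.tan(np.radians(m["fov_y"])/2)
    K=np.array([[f,0,m["cx"]],[0,f,m["cy"]],[0,0,1.]])
    p=cv2.undistortPoints(np.array([[[u,v]]],float),K,np.array([m["k1"],0,0,0.]))[0,0]
    T=np.linalg.inv(np.array(m["camera_from_world"])); d=T[:3,:3]@np.r_[p,1]
    return T[:3,3],d
def onplane(m,u,v,z):
    o,d=ray(m,u,v); return o+d*(z-o[2])/d[2]
def proj(m,P):
    f=192/np.tan(np.radians(m["fov_y"])/2)
    c=np.array(m["camera_from_world"])@np.r_[P,1]; s=c[:2]/c[2]; s=s*(1+m["k1"]*s@s)
    return s*f+[m["cx"],m["cy"]]
def save(n,im,k=1): cv2.imwrite(n,cv2.resize(im[...,::-1],None,fx=k,fy=k))
E
python3 - <<'E'
from h import *
print({k:v for k,v in observe().items()}, pinch_z)
for n in("top","side"):
    im=get_image(n); np.save(n,im); save(f"pics/{n}0.png",im,1.5)
    m=camera_model(n); print(n,m["fov_y"],np.linalg.inv(np.array(m["camera_from_world"]))[:3,3].round(3))
E
```

```text
pics
{'t': 0.0, 'joint_positions': array([1.34401360e+00, 2.41433886e-01, 3.71013819e-03, 1.33519982e+00,
       2.53541743e-06, 1.57079196e+00]), 'joint_velocities': array([-1.67443631e-03, -1.60066458e-03, -2.44593498e-05,  7.09955859e-04,
        4.95751365e-04, -8.37663411e-05]), 'effort': array([ 6.35376691e-04, -3.72319186e+01,  2.52407295e+01,  1.68912602e-02,
        2.43385966e-04,  7.66938257e-06]), 'tool_pos': array([0.11226612, 0.48652598, 0.2069972 ]), 'orientation': array([ 1.13146297e-01,  9.93577770e-01, -1.05664834e-03, -1.21609203e-04]), 'force': array([ 0.03208844, -0.68407068,  0.63792172]), 'torque': array([ 0.00321057, -0.01431196, -0.03018732]), 'gripper_force': 0.0, 'gripper_width': 0.08542799770642176} 0.0187
top 54.701257339449974 [ 0.427 -0.033  1.101]
side 52.230166745122276 [0.289 0.718 0.75 ]
```

View pics/top0.png

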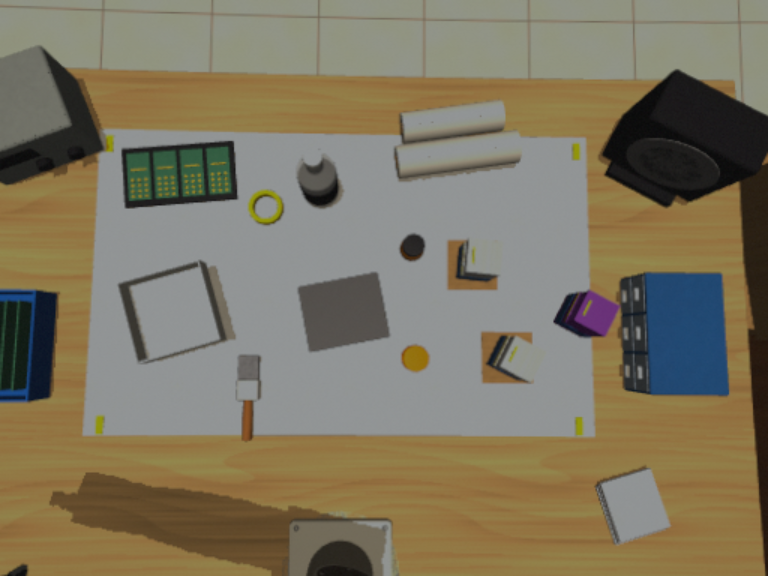

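View pics/side0.png

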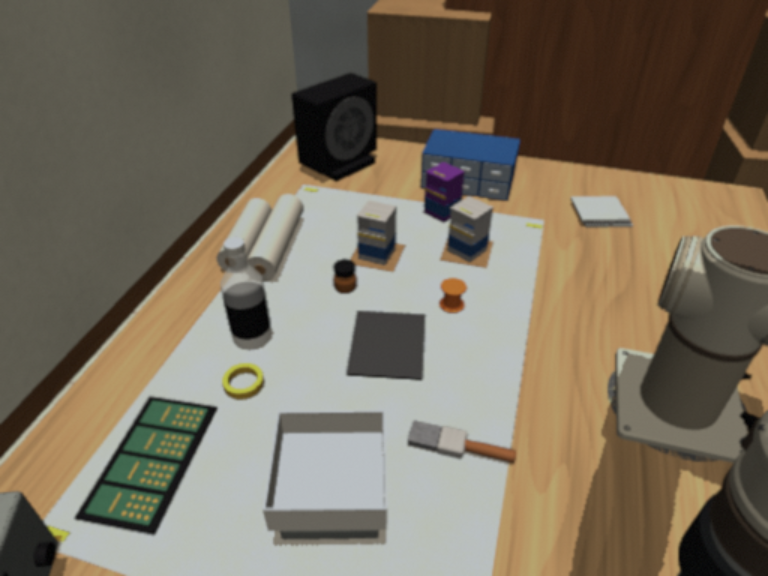

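The top view shows two white tins at about (478,260) and (515,357), with mouths facing left, plus a purple decoy at (588,312). The pad is at (344,312) and the pan at (172,312). The side view confirms the blue bands at (377,245) and (468,240), with purple at (443,190).

```bash
python3 - <<'E'
from h import *
im=np.load("top.npy"); m=camera_model("top")
save("pics/crop1.png",im[140:270,260:430],4.5)
hsv=cv2.cvtColor(im,cv2.COLOR_RGB2HSV)
def quad(mask,box,z,name):
    x0,y0,x1,y1=box; k=np.zeros_like(mask); k[y0:y1,x0:x1]=mask[y0:y1,x0:x1]
    c=max(cv2.findContours(k,cv2.RETR_EXTERNAL,cv2.CHAIN_APPROX_NONE)[0],key=cv2.contourArea)
    P=np.array([onplane(m,u,v,z)[:2] for u,v in c[:,0].astype(float)],np.float32)*1000
    (cx,cy),s,a=cv2.minAreaRect(P); print(name,np.round([cx,cy]),np.round(s),round(a,1))
    return P
g=im.astype(int); 
pad=((g.max(2)<110)&(g.min(2)>40)&(hsv[...,1]<60)).astype(np.uint8)*255
quad(pad,(190,175,268,240),.008,"pad")
print(im[208,229],im[170,320],im[238,348],im[208,114])
for u,v,n in((172,312,'pan'),(478,260,'tin1'),(515,357,'tin2'),(588,312,'purple')): 
    print(n,onplane(m,u/1.5,v/1.5,.11)[:2].round(3))
for u,v,z,n in((265,207,.018,'tape'),(413,246,.055,'jar'),(415,358,.048,'spool'),(313,160,.21,'bottle'),(248,395,.02,'brush')): print(n,onplane(m,u/1.5,v/1.5,z)[:2].round(3))
for u,v in((120,283),(204,262),(228,344),(139,361)): print('panc',onplane(m,u/1.5,v/1.5,.096)[:2].round(3))
E
```

```text
pad [490.  -1.] [129. 159.] 11.4
[83 80 76] [145 149 144] [146 149 142] [146 149 149]
pan [0.48  0.296]
tin1 [ 0.579 -0.246]
tin2 [ 0.406 -0.31 ]
purple [ 0.487 -0.442]
tape [0.694 0.155]
jar [ 0.613 -0.134]
spool [ 0.401 -0.138]
bottle [0.726 0.046]
brush [0.329 0.177]
panc [0.532 0.394]
panc [0.572 0.248]
panc [0.425 0.2  ]
panc [0.394 0.354]
```

View pics/crop1.png

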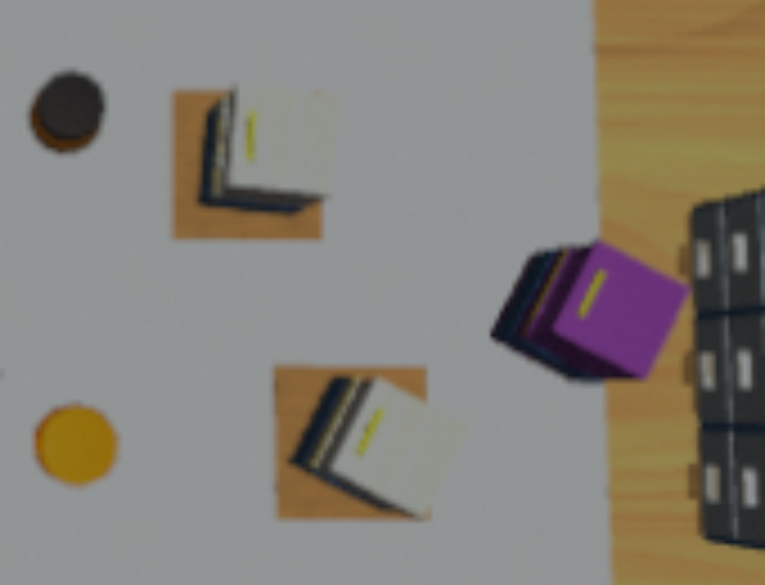

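The crop shows both white tins with the tape and mouth facing left and the yellow dash beside the mouth edge. Tin 1's top corners are at about (235,88), (228,190), (322,196), (335,95). Tin 2's are at (375,378), (332,468), (420,515), (465,425). The purple one is the decoy.

```bash
python3 - <<'E'
from h import *
m=camera_model("top"); ms=camera_model("side")
for n,C in(("t1",[(235,87),(228,191),(322,197),(335,92)]),("t2",[(375,378),(332,468),(420,516),(465,425)])):
    P=np.array([onplane(m,260+(u+.5)/4.5-.5,140+(v+.5)/4.5-.5,.11)[:2] for u,v in C])*1000
    c=P.mean(0); s=[np.linalg.norm(P[i]-P[i-1]).round() for i in range(4)]
    f=P[:2].mean(0)-P[2:].mean(0); print(n,c.round(),s,"mouth az",np.degrees(np.arctan2(f[1],f[0])).round(1), "base az",np.degrees(np.arctan2(c[1],c[0])).round(1))
    z=.11
    for dx,dy in((31,31),(31,-31),(-31,-31),(-31,31)):
        a=np.arctan2(f[1],f[0]); q=c+np.array([dx*np.cos(a)-dy*np.sin(a),dx*np.sin(a)+dy*np.cos(a)])
        print((proj(ms,np.r_[q/1000,.11])*1.5).round())
E
```

```text
t1 [ 585. -255.] [np.float64(61.0), np.float64(63.0), np.float64(57.0), np.float64(65.0)] mouth az 87.3 base az -23.5
[386. 221.]
[356. 216.]
[367. 200.]
[395. 205.]
t2 [ 404. -322.] [np.float64(59.0), np.float64(59.0), np.float64(58.0), np.float64(60.0)] mouth az 62.3 base az -38.6
[474. 218.]
[449. 207.]
[468. 195.]
[492. 206.]
```

```bash
cat >> h.py <<'E'
def pose(xT_az,tilt,roll=0):
    """tool: x along azimuth (deg) when down; tilt (deg) about tool y, + points z toward x"""
    a=np.radians(xT_az); x=np.array([np.cos(a),np.sin(a),0]); z=np.array([0,0,-1.]); y=np.cross(z,x)
    return R.from_matrix(np.c_[x,y,z])*R.from_rotvec([0,np.radians(tilt),0])
def plan(wps,smooth=False,start=None):
    s=observe(); p,q=(s["tool_pos"],R.from_quat(s["orientation"])) if start is None else start
    p=np.array(p,float); L=[]
    for P,Q,n in wps:
        P=np.array(P,float); rv=(q.inv()*Q).as_rotvec(); p0,q0=p.copy(),q
        for k in range(1,n+1):
            t=k/n; t=t*t*(3-2*t) if smooth else t
            Pk=p0+(P-p0)*t; Qk=q0*R.from_rotvec(rv*t)
            d=q.inv().apply(Pk-p).round(3); r=(q.inv()*Qk).as_rotvec().round(3)
            L.append([(d+0.).tolist(),(r+0.).tolist()]); p=p+q.apply(d); q=q*R.from_rotvec(r)
    for i,l in enumerate(L): print(i,l, "!" if np.linalg.norm(l[0])>.0415 or np.linalg.norm(l[1])>.124 else "")
    return p,q
E
python3 - <<'E'
from h import *
e=plan([([.42,.06,.27],pose(112,0),13),([.42,-.24,.30],pose(62.3,0),8)]); print(e[0])
E
```

```text
0 [[-0.03, -0.027, -0.005], [0.0, 0.0, 0.074]] 
1 [[-0.033, -0.024, -0.005], [0.0, 0.0, 0.074]] 
2 [[-0.034, -0.022, -0.004], [0.0, 0.0, 0.074]] 
3 [[-0.035, -0.019, -0.005], [0.0, 0.0, 0.073]] 
4 [[-0.037, -0.017, -0.005], [-0.001, 0.0, 0.074]] 
5 [[-0.038, -0.014, -0.005], [0.0, 0.0, 0.074]] 
6 [[-0.039, -0.011, -0.005], [0.0, 0.001, 0.074]] 
7 [[-0.04, -0.008, -0.004], [0.0, 0.0, 0.074]] 
8 [[-0.04, -0.005, -0.005], [0.0, 0.0, 0.074]] 
9 [[-0.04, -0.002, -0.005], [0.0, 0.0, 0.073]] 
10 [[-0.041, 0.001, -0.005], [0.0, 0.0, 0.074]] 
11 [[-0.04, 0.003, -0.005], [-0.001, 0.0, 0.074]] 
12 [[-0.04, 0.007, -0.005], [0.0, 0.0, 0.074]] 
13 [[-0.035, -0.014, -0.004], [0.0, 0.0, 0.108]] 
14 [[-0.036, -0.01, -0.003], [0.0, 0.0, 0.109]] 
15 [[-0.037, -0.007, -0.004], [0.0, 0.0, 0.108]] 
16 [[-0.037, -0.002, -0.004], [0.0, 0.0, 0.109]] 
17 [[-0.038, 0.002, -0.004], [0.0, 0.0, 0.108]] 
18 [[-0.037, 0.006, -0.003], [0.0, 0.0, 0.109]] 
19 [[-0.036, 0.01, -0.004], [0.0, 0.0, 0.108]] 
20 [[-0.035, 0.014, -0.004], [0.0, 0.0, 0.108]] 
[ 0.42031365 -0.24040795  0.30035523]
```

>>> servo_tool([
  [[-0.03, -0.027, -0.005], [0, 0, 0.074], -1],
  [[-0.033, -0.024, -0.005], [0, 0, 0.074], -1],
  [[-0.034, -0.022, -0.005], [0, 0, 0.074], -1],
  [[-0.035, -0.019, -0.005], [0, 0, 0.074], -1],
  [[-0.037, -0.017, -0.005], [0, 0, 0.074], -1],
  [[-0.038, -0.014, -0.005], [0, 0, 0.074], -1],
  [[-0.039, -0.011, -0.005], [0, 0, 0.074], -1],
  [[-0.04, -0.008, -0.005], [0, 0, 0.074], -1],
  [[-0.04, -0.005, -0.005], [0, 0, 0.074], -1],
  [[-0.04, -0.002, -0.005], [0, 0, 0.074], -1],
])

```text
t: 0.93
tool_pos: [0.3493, 0.1573, 0.2581]
orientation: [0.466, 0.885, 0.0, -0.0]
force: [1.4, 0.4, -0.0]
gripper_width: 0.0855
gripper_force: 0.0
```

>>> servo_tool([
  [[-0.041, 0.001, -0.005], [0, 0, 0.074], -1],
  [[-0.04, 0.003, -0.005], [0, 0, 0.074], -1],
  [[-0.04, 0.007, -0.005], [0, 0, 0.074], -1],
  [[-0.035, -0.014, -0.004], [0, 0, 0.108], -1],
  [[-0.036, -0.01, -0.003], [0, 0, 0.108], -1],
  [[-0.037, -0.007, -0.004], [0, 0, 0.108], -1],
  [[-0.037, -0.002, -0.004], [0, 0, 0.108], -1],
  [[-0.038, 0.002, -0.004], [0, 0, 0.108], -1],
  [[-0.037, 0.006, -0.003], [0, 0, 0.108], -1],
  [[-0.036, 0.01, -0.004], [0, 0, 0.108], -1],
])

```text
t: 1.77
tool_pos: [0.4189, -0.2043, 0.2987]
orientation: [0.828, 0.561, -0.0, -0.0]
force: [-0.2, 0.6, 0.6]
gripper_width: 0.0855
gripper_force: 0.0
```

>>> servo_tool([
  [[-0.035, 0.014, -0.004], [0, 0, 0.108], -1],
  [[0, 0, 0], [0, 0, 0], -1],
])

```text
t: 1.93
tool_pos: [0.4195, -0.246, 0.3023]
orientation: [0.858, 0.513, -0.001, 0.001]
force: [-0.2, 0.1, 0.1]
gripper_width: 0.0853
gripper_force: 0.0
```

```bash
python3 - <<'E'
from h import *
s=observe(); m=camera_model("wrist"); im=get_image("wrist"); np.save("w1",im); save("pics/w1.png",im,1.5)
print(s["t"],s["tool_pos"],s["joint_positions"].round(3),R.from_quat(s["orientation"]).as_matrix().round(3)); T=np.linalg.inv(np.array(m["camera_from_world"])); print(T.round(3),m["fov_y"])
import pickle; pickle.dump(m,open("w1.pkl","wb"))
F=[];
for i in range(4): get_image("top"); s=observe(); F.append(np.r_[s["force"],s["torque"]])
print(np.mean(F,0).round(3),np.std(F,0).round(3))
for c in((.585,-.255),(.404,-.322)): print(proj(m,np.r_[c,.11])*1.5)
E
```

```text
1.9333 [ 0.41950573 -0.24599438  0.30234714] [-0.529  0.193  0.187  1.564 -0.002  1.534] [[ 0.473  0.881 -0.   ]
 [ 0.881 -0.473 -0.003]
 [-0.002  0.001 -1.   ]]
[[ 0.881 -0.453 -0.136  0.453]
 [-0.473 -0.844 -0.253 -0.18 ]
 [ 0.     0.288 -0.958  0.469]
 [ 0.     0.     0.     1.   ]] 61.84954099696099
[-0.066  0.488  0.351  0.006 -0.016  0.03 ] [0.644 0.706 0.364 0.024 0.023 0.011]
[607.16693553 145.91631345]
[424.27166615 334.12739667]
```

View pics/w1.png

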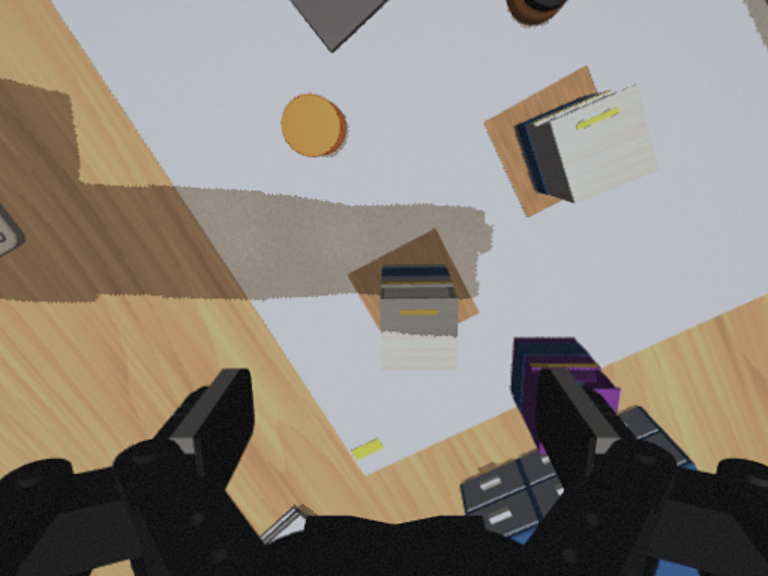

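Tin 2's top corners are at (382,298), (458,298), (456,370), (381,370). Tin 1's are at (550,122), (634,86), (657,164), (575,202). The purple decoy is off to the right at (575,390).

```bash
python3 - <<'E'
from h import *; import pickle
m=pickle.load(open("w1.pkl","rb"))
for n,C in(("t1",[(552,122),(634,86),(657,164),(575,202)]),("t2",[(382,298),(458,298),(456.5,370),(381,370)])):
    P=np.array([onplane(m,(u+.5)/1.5-.5,(v+.5)/1.5-.5,.11)[:2] for u,v in C])*1000
    c=P.mean(0); s=[np.linalg.norm(P[i]-P[i-1]).round() for i in range(4)]
    f=P[:2].mean(0)-P[2:].mean(0); g=P[1]-P[0];print(n,c.round(),s,np.degrees(np.arctan2(f[1],f[0])).round(1),np.degrees(np.arctan2(g[1],g[0])).round(1)+90)
c=np.array([.402,-.320]); 
E
```

```text
t1 [ 583. -253.] [np.float64(60.0), np.float64(59.0), np.float64(57.0), np.float64(62.0)] 85.1 84.9
t2 [ 400. -320.] [np.float64(62.0), np.float64(60.0), np.float64(62.0), np.float64(62.0)] 61.7 61.7
```

```bash
python3 - <<'E'
from h import *
Q=pose(61.9,55); z=Q.as_matrix()[:,2]; G=np.array([.401,-.3205,.068]); T=G+.0187*z
e=plan([(T-.115*z+[0,0,.06],Q,9),(T-.115*z,Q,2),(T,Q,5)]); print(T,T-.115*z,e[0])
E
```

```text
0 [[-0.018, 0.002, 0.013], [-0.001, 0.107, 0.001]] 
1 [[-0.019, 0.003, 0.012], [0.0, 0.106, 0.001]] 
2 [[-0.02, 0.002, 0.009], [-0.001, 0.107, 0.001]] 
3 [[-0.021, 0.002, 0.007], [-0.001, 0.106, 0.001]] 
4 [[-0.022, 0.002, 0.005], [0.0, 0.107, 0.001]] 
5 [[-0.022, 0.003, 0.002], [-0.001, 0.107, 0.001]] 
6 [[-0.022, 0.002, 0.0], [-0.001, 0.106, 0.001]] 
7 [[-0.022, 0.003, -0.002], [0.0, 0.107, 0.001]] 
8 [[-0.021, 0.002, -0.005], [-0.001, 0.107, 0.001]] 
9 [[-0.025, 0.0, 0.017], [0.0, 0.0, 0.0]] 
10 [[-0.025, 0.0, 0.018], [0.0, 0.0, 0.0]] 
11 [[0.0, 0.0, 0.023], [0.0, 0.0, 0.0]] 
12 [[0.0, 0.0, 0.023], [0.0, 0.0, 0.0]] 
13 [[0.0, 0.0, 0.023], [0.0, 0.0, 0.0]] 
14 [[0.0, 0.0, 0.023], [0.0, 0.0, 0.0]] 
15 [[0.0, 0.0, 0.023], [0.0, 0.0, 0.0]] 
[ 0.40821503 -0.30698745  0.05727412] [ 0.36384454 -0.390086    0.12323541] [ 0.40832861 -0.30687387  0.0566788 ]
```

>>> servo_tool([
  [[-0.018, 0.002, 0.013], [0, 0.107, 0.001], -1],
  [[-0.019, 0.002, 0.012], [0, 0.107, 0.001], -1],
  [[-0.02, 0.002, 0.009], [-0.001, 0.107, 0.001], -1],
  [[-0.021, 0.002, 0.007], [-0.001, 0.107, 0.001], -1],
  [[-0.022, 0.002, 0.005], [0, 0.107, 0.001], -1],
  [[-0.022, 0.002, 0.002], [-0.001, 0.107, 0.001], -1],
  [[-0.022, 0.002, 0], [-0.001, 0.107, 0.001], -1],
  [[-0.022, 0.003, -0.002], [0, 0.107, 0.001], -1],
  [[-0.021, 0.002, -0.005], [-0.001, 0.107, 0.001], -1],
  [[0, 0, 0], [0, 0, 0], -1],
])

```text
t: 3.02
tool_pos: [0.3586, -0.3892, 0.1634]
orientation: [0.759, 0.445, 0.401, -0.254]
force: [-0.8, 1.3, -11.6]
gripper_width: 0.0855
gripper_force: 0.0
```

>>> servo_tool([
  [[-0.025, 0, 0.017], [0, 0, 0], -1],
  [[-0.025, 0, 0.018], [0, 0, 0], -1],
  [[0, 0, 0], [0, 0, 0], -1],
])

```text
t: 3.27
tool_pos: [0.3619, -0.3865, 0.1166]
orientation: [0.76, 0.454, 0.397, -0.243]
force: [-0.1, 0.9, -0.1]
gripper_width: 0.0853
gripper_force: 0.0
```

```bash
python3 - <<'E'
from h import *
s=observe(); m=camera_model("wrist"); im=get_image("wrist"); save("pics/w2.png",im,1.5)
print(s["t"],s["tool_pos"],s["joint_positions"].round(3)); q=R.from_quat(s["orientation"]).as_matrix(); print(q.round(3), s["tool_pos"]-q[:,2]*.0187+q[:,2]*.115)
F=[];
for i in range(8): get_image("top"); s=observe(); F.append(np.r_[s["force"],s["torque"]])
print(np.mean(F,0).round(3),np.std(F,0).round(3))
E
```

```text
3.2667 [ 0.3619166 -0.3864551  0.1165798] [-1.209  0.902  0.428  1.864  0.665  0.578]
[[ 0.272  0.883  0.383]
 [ 0.497 -0.47   0.73 ]
 [ 0.824 -0.008 -0.566]] [ 0.39879721 -0.31615997  0.06206279]
[ 0.07  -0.057  0.24  -0.699  0.359  0.005] [0.443 0.373 0.788 0.032 0.026 0.017]
```

View pics/w2.png

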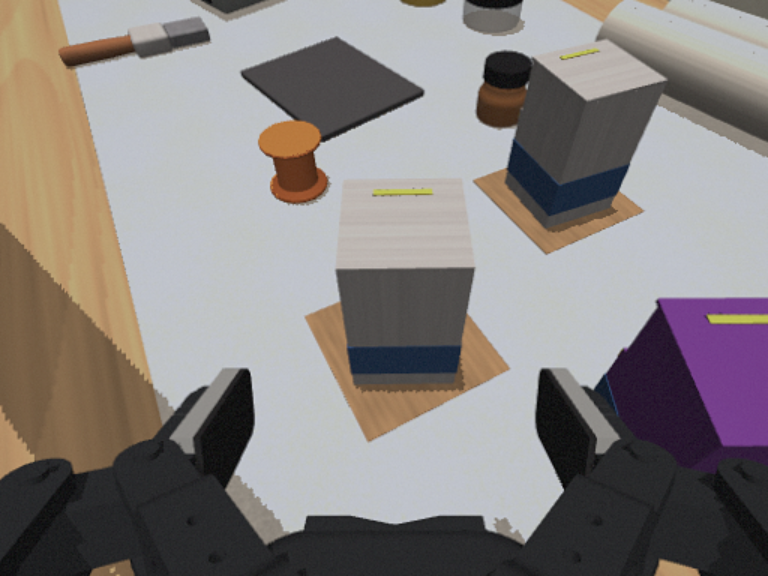

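The tin is centred near column 405 between the fingers (columns 250 to 540), with its mouth facing away, and the approach is clear.

```bash
python3 - <<'E'
from h import *
Q=pose(61.9,55); z=Q.as_matrix()[:,2]; G=np.array([.401,-.3205,.068]); T=G+.0187*z
s=observe(); print(s["tool_pos"],s["t"],s["joint_velocities"].round(3)); plan([(T-.08*z,Q,2),(T,Q,5)])
E
```

```text
[ 0.36267949 -0.39037943  0.12468264] 3.7167 [-0.005  0.016 -0.005 -0.006 -0.001  0.001]
0 [[0.0, 0.0, 0.018], [0.001, 0.0, 0.001]] 
1 [[-0.001, 0.001, 0.018], [0.002, 0.0, 0.001]] 
2 [[0.0, 0.0, 0.016], [0.0, 0.0, 0.0]] 
3 [[0.0, 0.0, 0.016], [0.0, 0.0, 0.0]] 
4 [[0.0, 0.0, 0.016], [0.0, 0.0, 0.0]] 
5 [[0.0, 0.0, 0.016], [0.0, 0.0, 0.0]] 
6 [[0.0, 0.0, 0.016], [0.0, 0.0, 0.0]]
```

>>> servo_tool([
  [[0, 0, 0.018], [0, 0, 0], -1],
  [[0, 0, 0.018], [0, 0, 0], -1],
  [[0, 0, 0.018], [0, 0, 0], -1],
  [[0, 0, 0.018], [0, 0, 0], -1],
  [[0, 0, 0.018], [0, 0, 0], -1],
  [[0, 0, 0.014], [0, 0, 0], -1],
  [[0, 0, 0.008], [0, 0, 0], -1],
  [[0, 0, 0], [0, 0, 0], -1],
  [[0, 0, 0], [0, 0, 0], -1],
])

```text
t: 4.47
tool_pos: [0.4059, -0.309, 0.0594]
orientation: [0.76, 0.455, 0.397, -0.238]
force: [-0.0, 0.1, 0.5]
gripper_width: 0.0855
gripper_force: 0.0
```

>>> servo_tool([
  [[0, 0, 0], [0, 0, 0], 0.2],
  [[0, 0, 0], [0, 0, 0], 0.4],
  [[0, 0, 0], [0, 0, 0], 0.6],
  [[0, 0, 0], [0, 0, 0], 1],
  [[0, 0, 0], [0, 0, 0], 1],
  [[0, 0, 0], [0, 0, 0], 1],
], squeeze=60)

```text
t: 4.97
tool_pos: [0.4061, -0.3102, 0.0596]
orientation: [0.761, 0.455, 0.398, -0.236]
force: [-1.0, -4.5, 4.4]
gripper_width: 0.0613
gripper_force: 65.8
```

```bash
python3 - <<'E'
from h import *
s=observe(); print(s)
E
```

```text
{'t': 4.9667, 'joint_positions': array([-1.09917823,  0.84695937,  0.15939174,  1.56659494,  0.74148088,
        0.68947715]), 'joint_velocities': array([ 0.00160506, -0.00046526,  0.00042287,  0.00134453, -0.00015351,
       -0.00127667]), 'effort': array([  2.03267545, -50.44834971,  13.76012921,   3.94067153,
         1.1626349 ,  -0.07179016]), 'tool_pos': array([ 0.40606031, -0.31023926,  0.05961852]), 'orientation': array([ 0.76079468,  0.45511241,  0.39775413, -0.23633831]), 'force': array([-0.98386821, -4.47030321,  4.42639604]), 'torque': array([-0.39161154,  0.17635656, -0.21505989]), 'gripper_force': 65.78049212694168, 'gripper_width': 0.06128073399122981}
```

>>> servo_tool([
  [[0.008, 0, -0.006], [0, 0, 0], 1],
  [[0.016, 0, -0.011], [0, 0, 0], 1],
  [[0.016, 0, -0.011], [0, 0, 0], 1],
  [[0.016, 0, -0.011], [0, 0, 0], 1],
  [[0.008, 0, -0.006], [0, 0, 0], 1],
  [[0, 0, 0], [0, 0, 0], 1],
])

```text
t: 5.47
tool_pos: [0.4058, -0.3099, 0.1387]
orientation: [0.761, 0.456, 0.397, -0.236]
force: [0.9, -0.5, -3.5]
gripper_width: 0.0611
gripper_force: 65.4
```

```bash
cat >> h.py <<'E'
def feel(n=14):
    F=[]
    for i in range(n): get_image("top"); s=observe(); F.append(np.r_[s["force"],s["torque"]])
    F=np.mean(F,0); q=R.from_quat(s["orientation"]).as_matrix(); s=observe()
    print("t",s["t"],"F",F[:3].round(2),"T",F[3:].round(3),"Ty_tool",(F[3:]@q[:,1]).round(4),"tilt",np.degrees(np.arcsin(q[2,0])).round(1),s["tool_pos"].round(4),s["gripper_width"].round(4))
E
python3 -c "
from h import *
feel()"
```

```text
Traceback (most recent call last):
  File "h.py", line 37, in feel
    print("t",s["t"],"F",F[:3].round(2),"T",F[3:].round(3),"Ty_tool",(F[3:]@q[:,1]).round(4),"tilt",np.degrees(np.arcsin(q[2,0])).round(1),s["tool_pos"].round(4),s["gripper_width"].round(4))
                                                                                                                                                                  ^^^^^^^^^^^^^^^^^^^^^^^^
AttributeError: 'float' object has no attribute 'round'
```

>>> servo_tool([
  [[-0.001, 0, 0], [0, -0.05, 0], 1],
  [[-0.002, 0, 0], [0, -0.09, 0], 1],
  [[-0.002, 0, 0], [0, -0.09, 0], 1],
  [[-0.002, 0, 0], [0, -0.09, 0], 1],
  [[-0.002, 0, 0], [0, -0.09, 0], 1],
  [[-0.002, 0, 0], [0, -0.09, 0], 1],
  [[-0.002, 0, 0], [0, -0.09, 0], 1],
  [[-0.002, 0, 0], [0, -0.09, 0], 1],
  [[-0.002, 0, 0], [0, -0.09, 0], 1],
  [[-0.002, 0, 0], [0, -0.09, 0], 1],
])

```text
t: 7.0
tool_pos: [0.398, -0.3224, 0.1278]
orientation: [0.857, 0.513, 0.043, -0.025]
force: [0.5, 0.1, -3.8]
gripper_width: 0.0612
gripper_force: 65.8
```

>>> servo_tool([
  [[-0.002, 0, 0], [0, -0.06, 0], 1],
  [[-0.001, 0, 0], [0, -0.04, 0], 1],
  [[0, 0, 0], [0, 0, 0], 1],
])

```text
t: 7.25
tool_pos: [0.3972, -0.3229, 0.127]
orientation: [0.857, 0.515, 0.002, -0.001]
force: [0.7, -0.8, -4.0]
gripper_width: 0.061
gripper_force: 65.7
```

```bash
python3 -c "
from h import *
get_image('top');get_image('top')
feel(16)
print(observe()['joint_positions'].round(2))"
```

```text
Traceback (most recent call last):
  File "h.py", line 37, in feel
    print("t",s["t"],"F",F[:3].round(2),"T",F[3:].round(3),"Ty_tool",(F[3:]@q[:,1]).round(4),"tilt",np.degrees(np.arcsin(q[2,0])).round(1),s["tool_pos"].round(4),s["gripper_width"].round(4))
                                                                                                                                                                  ^^^^^^^^^^^^^^^^^^^^^^^^
AttributeError: 'float' object has no attribute 'round'
```

```bash
sed -i 's/s\["gripper_width"\].round(4)/round(s["gripper_width"],4)/' h.py; python3 -c "
from h import *
feel(16)
print(observe()['joint_positions'].round(2))"
```

```text
t 8.95 F [ 0.29  0.01 -3.01] T [ 0.052 -0.023 -0.009] Ty_tool 0.0566 tilt 0.2 [ 0.3969 -0.3255  0.1268] 0.0607
[-0.69  0.32 -0.11  1.15  0.    1.37]
```

This reads as the one-ball tin: about 0.31 to 0.33 kg, and a shift moment of about 0.045 to 0.057 N·m where four balls would give at least 0.1. I'm standing it back where it stood.

```bash
python3 - <<'E'
from h import *
Q=R.from_quat([0.76079468,0.45511241,0.39775413,-0.23633831]); T=np.array([.4061,-.3102,.0602])
plan([(T+[0,0,.08],Q,11),(T+[0,0,.012],Q,4),(T,Q,3)])
E
```

```text
0 [[0.002, 0.0, -0.001], [0.0, 0.087, 0.0]] 
1 [[0.001, 0.0, -0.001], [-0.001, 0.087, 0.0]] 
2 [[0.002, 0.0, -0.001], [0.0, 0.088, 0.0]] 
3 [[0.002, 0.0, -0.001], [0.0, 0.087, 0.0]] 
4 [[0.002, 0.0, -0.001], [0.0, 0.087, 0.0]] 
5 [[0.002, 0.001, 0.0], [-0.001, 0.087, 0.0]] 
6 [[0.002, 0.0, 0.0], [0.0, 0.087, 0.0]] 
7 [[0.002, 0.0, 0.0], [0.0, 0.087, 0.0]] 
8 [[0.002, 0.0, 0.0], [0.0, 0.088, 0.0]] 
9 [[0.002, 0.0, 0.0], [-0.001, 0.087, 0.0]] 
10 [[0.002, 0.0, 0.001], [0.0, 0.087, 0.0]] 
11 [[-0.014, 0.0, 0.01], [0.0, 0.0, 0.0]] 
12 [[-0.014, 0.0, 0.009], [0.0, 0.0, 0.0]] 
13 [[-0.014, 0.0, 0.01], [0.0, 0.0, 0.0]] 
14 [[-0.014, 0.0, 0.01], [0.0, 0.0, 0.0]] 
15 [[-0.003, 0.0, 0.002], [0.0, 0.0, 0.0]] 
16 [[-0.003, 0.0, 0.002], [0.0, 0.0, 0.0]] 
17 [[-0.004, 0.0, 0.002], [0.0, 0.0, 0.0]]
```

>>> servo_tool([
  [[0.002, 0, -0.001], [0, 0.087, 0], 1],
  [[0.002, 0, -0.001], [0, 0.087, 0], 1],
  [[0.002, 0, -0.001], [0, 0.087, 0], 1],
  [[0.002, 0, -0.001], [0, 0.087, 0], 1],
  [[0.002, 0, -0.001], [0, 0.087, 0], 1],
  [[0.002, 0.001, 0], [-0.001, 0.087, 0], 1],
  [[0.002, 0, 0], [0, 0.087, 0], 1],
  [[0.002, 0, 0], [0, 0.087, 0], 1],
  [[0.002, 0, 0], [0, 0.087, 0], 1],
  [[0.002, 0, 0], [0, 0.087, 0], 1],
])

```text
t: 9.78
tool_pos: [0.4057, -0.3123, 0.1392]
orientation: [0.777, 0.466, 0.364, -0.216]
force: [0.0, 0.7, -3.9]
gripper_width: 0.0608
gripper_force: 66.0
```

>>> servo_tool([
  [[0.001, 0, 0.001], [0, 0.088, 0], 1],
  [[-0.014, 0, 0.01], [0, 0, 0], 1],
  [[-0.014, 0, 0.01], [0, 0, 0], 1],
  [[-0.014, 0, 0.01], [0, 0, 0], 1],
  [[-0.012, 0, 0.008], [0, 0, 0], 1],
  [[0, 0, 0], [0, 0, 0], 1],
  [[0, 0, 0], [0, 0, 0], 1],
  [[0, 0, 0], [0, 0, 0], 1],
])

```text
t: 10.45
tool_pos: [0.4069, -0.31, 0.0739]
orientation: [0.761, 0.456, 0.397, -0.236]
force: [0.5, 0.2, -3.1]
gripper_width: 0.0609
gripper_force: 66.1
```

```bash
python3 - <<'E'
from h import *
Q=R.from_quat([0.76079468,0.45511241,0.39775413,-0.23633831]); T=np.array([.4061,-.3102,.0600])
s=observe(); print(s["t"],s["tool_pos"],s["force"]); plan([(T,Q,3)])
E
```

```text
10.45 [ 0.40690743 -0.3099679   0.07390064] [ 0.51031497  0.23567279 -3.12441174]
0 [[-0.004, 0.0, 0.002], [0.0, 0.001, 0.0]] 
1 [[-0.004, 0.0, 0.003], [-0.001, 0.0, 0.0]] 
2 [[-0.004, -0.001, 0.002], [0.0, 0.001, 0.0]]
```

>>> servo_tool([
  [[-0.004, 0, 0.002], [0, 0, 0], 1],
  [[-0.004, 0, 0.003], [0, 0, 0], 1],
  [[-0.003, 0, 0.002], [0, 0, 0], 1],
  [[0, 0, 0], [0, 0, 0], 1],
  [[0, 0, 0], [0, 0, 0], 1],
])

```text
t: 10.87
tool_pos: [0.4062, -0.31, 0.0601]
orientation: [0.761, 0.455, 0.397, -0.237]
force: [0.6, 0.4, -3.9]
gripper_width: 0.0613
gripper_force: 66.1
```

>>> servo_tool([
  [[0, 0, 0], [0, 0, 0], 0],
  [[0, 0, 0], [0, 0, 0], -0.5],
  [[0, 0, 0], [0, 0, 0], -1],
  [[0, 0, 0], [0, 0, 0], -1],
  [[0, 0, 0], [0, 0, 0], -1],
])

```text
t: 11.28
tool_pos: [0.4065, -0.3101, 0.0606]
orientation: [0.761, 0.455, 0.397, -0.237]
force: [0.0, -0.4, -0.3]
gripper_width: 0.0856
gripper_force: 0.0
```

>>> servo_tool([
  [[0, 0, -0.01], [0, 0, 0], -1],
  [[0, 0, -0.025], [0, 0, 0], -1],
  [[0, 0, -0.03], [0, 0, 0], -1],
  [[0, 0, -0.03], [0, 0, 0], -1],
  [[0, 0, -0.02], [0, 0, 0], -1],
])

```text
t: 11.7
tool_pos: [0.361, -0.3949, 0.1278]
orientation: [0.761, 0.455, 0.397, -0.236]
force: [0.7, -0.0, 0.3]
gripper_width: 0.0853
gripper_force: 0.0
```

```bash
python3 - <<'E'
from h import *
s=observe(); print(s["t"],s["tool_pos"],s["joint_positions"].round(2))
m=camera_model("wrist"); save("pics/w3.png",get_image("wrist"),1.5)
print([ (proj(m,np.r_[.401+dx,-.3205+dy,.11])*1.5).round() for dx,dy in ((0,0),)])
az=85; 
Q=pose(az,55); z=Q.as_matrix()[:,2]; G=np.array([.583,-.254,.068]); T=G+.0187*z
print(T,T-.115*z)
E
```

```text
11.7 [ 0.36102487 -0.39491662  0.12780685] [-1.22  0.89  0.45  1.88  0.66  0.58]
[array([397., 225.])]
[ 0.58433506 -0.23874015  0.05727412] [ 0.57612478 -0.33258416  0.12323541]
```

View pics/w3.png

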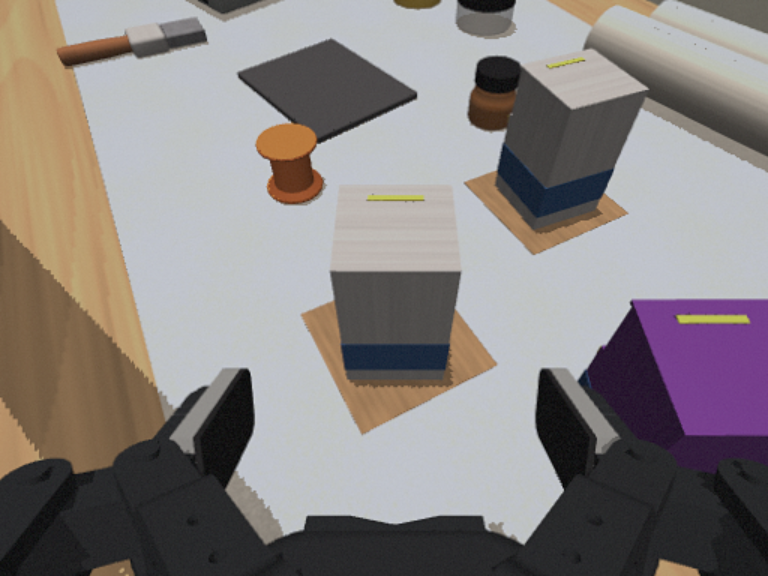

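Tin 2 stands upright on its mat at about (395,280). Now I'll check the arm's reach for tin 1 before approaching.

```bash
cat > k.py <<'E'
from h import *
from scipy.optimize import least_squares
D=[([1.344,.2414,.0037,1.3352,0,1.5708],[.1123,.4865,.207],R.from_quat([.11315,.99358,-.00106,-.0001])),
([-.529,.193,.187,1.564,-.002,1.534],[.4195,-.246,.3023],pose(61.8,0)),
([-1.09918,.84696,.15939,1.5666,.74148,.68948],[.40606,-.31024,.05962],R.from_quat([.76079,.45511,.39775,-.23634])),
([-.69,.32,-.11,1.15,0,1.37],[.3969,-.3255,.1268],pose(61.9,0)),
([-1.22,.89,.45,1.88,.66,.58],[.361,-.3949,.1278],R.from_quat([.761,.455,.397,-.236]))]
E=lambda s,a:R.from_euler(s,a)
def fk(q,p):
    a,al,b,be,h,c,e,L=p
    r=c+a*np.sin(q[1]+al)+b*np.cos(q[1]-q[2]+be); z=h+a*np.cos(q[1]+al)-b*np.sin(q[1]-q[2]+be)
    P=E('y',q[1]-q[2]+q[3]-np.pi/2)   # 0 = tool down
    B=E('z',q[0])
    Q=B*P*E('x',q[4])*R.from_matrix([[1,0,0],[0,-1,0],[0,0,-1]])*E('z',q[5])
    t=B.apply(np.array([r,0,z])+P.apply(np.array([e,0,0])+E('x',q[4]).apply([0,0,-L])))
    return t,Q
if __name__=="__main__":
    f=lambda p:np.concatenate([fk(q,p)[0]-t for q,t,_ in D]+[.01*(p-p0)])
    p0=np.array([.29,.1,.35,.2,.27,0,.07,.3])
    s=least_squares(f,p0); np.save("p",s.x); print(s.x.round(3),(f(s.x)[:15]*1000).round(1))
    for q,t,Q in D: print(np.degrees((fk(q,s.x)[1].inv()*Q).magnitude()).round(1))
    lo=np.array([-2.72,-1.05,-1.09,-1.99,-1.42,-3.14]);hi=np.array([2.72,1.87,1.28,2.15,1.44,3.14])
    def ik(t,Q,q0):
        g=lambda q:np.r_[fk(q,s.x)[0]-t,.3*(fk(q,s.x)[1].inv()*Q).as_rotvec()]
        o=least_squares(g,q0,bounds=(lo,hi)); return o.x.round(2),np.abs(o.fun).max().round(4)
    for tilt in(55,35,25):
        Q=pose(85,tilt);zt=Q.as_matrix()[:,2];T=np.array([.583,-.254,.074])+.0187*zt
        for dz in(0,.08,.14): print(tilt,dz,ik(T+[0,0,dz],Q,D[3][0]))
    for tilt in(0,-35,-55): 
        for az in(101.4,):
            Q=pose(az,tilt);zt=Q.as_matrix()[:,2];print("pad",tilt,ik(np.array([.49,0,.04])+.0187*zt,Q,[0,.3,0,1.2,0,1.5]))
    for az in(90,107,120):
        for tilt in(0,-50):
            Q=pose(az,tilt);zt=Q.as_matrix()[:,2];print("pan",az,tilt,ik(np.array([.48,.30,.14])+.0187*zt,Q,[.5,.3,0,1.2,0,1.5]))
E
python3 k.py
```

```text
[ 0.364  0.048  0.386 -0.098  0.243  0.003  0.013  0.329] [ 0.5  2.2  0.9  1.2 -0.7 -0.4  3.  -2.3 -1.  -4.4  1.6 -0.3 -2.2  2.
  0.8]
180.0
180.0
180.0
179.9
179.9
55 0 (array([-0.84,  1.32,  0.84,  2.15,  0.85,  3.14]), np.float64(0.1071))
55 0.08 (array([-0.85,  1.13,  0.69,  2.15,  0.87,  3.14]), np.float64(0.1122))
55 0.14 (array([-0.86,  1.01,  0.6 ,  2.15,  0.89,  3.14]), np.float64(0.1177))
35 0 (array([-0.84,  1.38,  1.11,  2.15,  0.72,  3.14]), np.float64(0.1478))
35 0.08 (array([-0.84,  1.18,  0.94,  2.15,  0.73,  3.14]), np.float64(0.1501))
35 0.14 (array([-0.85,  1.04,  0.84,  2.15,  0.75,  3.14]), np.float64(0.1531))
25 0 (array([-0.84,  1.22,  0.91,  1.94,  0.66,  3.14]), np.float64(0.1721))
25 0.08 (array([-0.84,  1.15,  0.98,  2.09,  0.66,  3.14]), np.float64(0.1721))
25 0.14 (array([-0.85,  1.07,  0.98,  2.15,  0.67,  3.14]), np.float64(0.1731))
pad 0 (array([-0.7 ,  0.36, -0.53,  0.87,  0.54,  3.14]), np.float64(0.1813))
pad -35 (array([-0.69, -0.04, -1.09,  0.02,  0.33,  3.14]), np.float64(0.2047))
pad -55 (array([ 0.48,  1.08, -0.45, -1.58, -1.42,  3.14]), np.float64(0.1796))
pan 90 0 (array([ 0.56,  0.47,  0.09,  1.19, -0.  , -1.01]), np.float64(0.0))
pan 90 -50 (array([ 0.84,  1.06,  0.82,  2.06, -0.54, -0.52]), np.float64(0.0))
pan 107 0 (array([ 0.56,  0.47,  0.09,  1.19, -0.  , -1.31]), np.float64(0.0))
pan 107 -50 (array([ 0.91,  0.86,  0.45,  1.76, -0.68, -0.74]), np.float64(0.0))
pan 120 0 (array([ 0.56,  0.47,  0.09,  1.19,  0.  , -1.54]), np.float64(0.0))
pan 120 -50 (array([ 0.95,  0.73,  0.21,  1.51, -0.77, -0.95]), np.float64(0.0))
```

```bash
sed -i "s/E('z',q\[5\])/E('z',q[5]+np.pi)/" k.py; python3 k.py | tail -18
```

```text
55 0 (array([-0.74,  1.37,  1.17,  2.09,  0.71,  0.65]), np.float64(0.0))
55 0.08 (array([-0.74,  1.23,  1.12,  2.15,  0.72,  0.66]), np.float64(0.0046))
55 0.14 (array([-0.74,  1.1 ,  1.03,  2.15,  0.73,  0.69]), np.float64(0.0136))
35 0 (array([-0.65,  1.03,  0.72,  1.62,  0.51,  0.91]), np.float64(0.0))
35 0.08 (array([-0.65,  0.98,  0.84,  1.79,  0.51,  0.91]), np.float64(0.0))
35 0.14 (array([-0.65,  1.  ,  1.02,  1.95,  0.51,  0.91]), np.float64(0.0))
25 0 (array([-0.59,  0.91,  0.58,  1.45,  0.38,  1.02]), np.float64(0.0))
25 0.08 (array([-0.59,  0.87,  0.7 ,  1.63,  0.38,  1.02]), np.float64(0.0))
25 0.14 (array([-0.59,  0.87,  0.86,  1.78,  0.38,  1.02]), np.float64(0.0))
pad 0 (array([ 0.  ,  0.4 , -0.31,  0.87, -0.  ,  1.37]), np.float64(0.0))
pad -35 (array([ 0.37,  0.49, -0.35,  0.85, -0.6 ,  1.77]), np.float64(0.0))
pad -55 (array([ 0.52,  0.67, -0.29,  1.03, -0.89,  2.09]), np.float64(0.0))
pan 90 0 (array([0.56, 0.47, 0.09, 1.19, 0.  , 2.13]), np.float64(0.0))
pan 90 -50 (array([ 0.84,  1.06,  0.82,  2.06, -0.54,  2.62]), np.float64(0.0))
pan 107 0 (array([ 0.56,  0.47,  0.09,  1.19, -0.  ,  1.83]), np.float64(0.0))
pan 107 -50 (array([ 0.91,  0.86,  0.45,  1.76, -0.68,  2.4 ]), np.float64(0.0))
pan 120 0 (array([0.56, 0.47, 0.09, 1.19, 0.  , 1.61]), np.float64(0.0))
pan 120 -50 (array([ 0.95,  0.73,  0.21,  1.51, -0.77,  2.19]), np.float64(0.0))
```

```bash
python3 - <<'E'
from h import *
Q=pose(85,35); z=Q.as_matrix()[:,2]; T=np.array([.583,-.254,.074])+.0187*z
e=plan([([.36,-.39,.25],pose(63,48),4),(T+[0,0,.15],Q,8)]); print(T,e[0])
E
```

```text
0 [[0.026, -0.001, -0.016], [0.006, -0.03, -0.003]] 
1 [[0.025, -0.001, -0.017], [0.006, -0.03, -0.003]] 
2 [[0.025, 0.0, -0.017], [0.006, -0.03, -0.003]] 
3 [[0.024, -0.001, -0.019], [0.005, -0.029, -0.003]] 
4 [[0.016, 0.017, 0.025], [0.032, -0.028, -0.036]] 
5 [[0.015, 0.017, 0.024], [0.032, -0.028, -0.036]] 
6 [[0.016, 0.02, 0.023], [0.032, -0.028, -0.036]] 
7 [[0.015, 0.02, 0.022], [0.032, -0.028, -0.036]] 
8 [[0.016, 0.022, 0.021], [0.032, -0.028, -0.036]] 
9 [[0.015, 0.023, 0.02], [0.032, -0.028, -0.036]] 
10 [[0.015, 0.024, 0.019], [0.032, -0.028, -0.036]] 
11 [[0.014, 0.025, 0.017], [0.032, -0.028, -0.036]] 
[ 0.58393482 -0.24331494  0.05868186] [ 0.58374213 -0.24324035  0.20869789]
```

>>> servo_tool([
  [[0.026, 0, -0.016], [0.006, -0.03, -0.003], -1],
  [[0.025, -0.001, -0.017], [0.006, -0.03, -0.003], -1],
  [[0.025, -0.001, -0.017], [0.006, -0.03, -0.003], -1],
  [[0.024, -0.001, -0.019], [0.006, -0.03, -0.003], -1],
  [[0.016, 0.017, 0.025], [0.032, -0.028, -0.036], -1],
  [[0.015, 0.017, 0.024], [0.032, -0.028, -0.036], -1],
  [[0.016, 0.02, 0.023], [0.032, -0.028, -0.036], -1],
  [[0.015, 0.02, 0.022], [0.032, -0.028, -0.036], -1],
  [[0.016, 0.022, 0.021], [0.032, -0.028, -0.036], -1],
  [[0.015, 0.023, 0.02], [0.032, -0.028, -0.036], -1],
])

```text
t: 12.58
tool_pos: [0.5304, -0.2735, 0.2163]
orientation: [0.723, 0.607, 0.254, -0.21]
force: [-0.3, -1.3, 0.4]
gripper_width: 0.0855
gripper_force: 0.0
```

>>> servo_tool([
  [[0.015, 0.024, 0.019], [0.032, -0.028, -0.036], -1],
  [[0.014, 0.025, 0.017], [0.032, -0.028, -0.036], -1],
  [[0, 0, 0], [0, 0, 0], -1],
  [[0, 0, 0], [0, 0, 0], -1],
  [[0, 0, 0], [0, 0, 0], -1],
])

```text
t: 13.0
tool_pos: [0.5843, -0.2374, 0.2052]
orientation: [0.701, 0.645, 0.221, -0.207]
force: [0.9, 0.3, -0.8]
gripper_width: 0.0856
gripper_force: 0.0
```

```bash
python3 - <<'E'
from h import *
s=observe(); m=camera_model("wrist"); im=get_image("wrist"); np.save("w4",im); import pickle; pickle.dump(m,open("w4.pkl","wb"))
print(s["t"],s["tool_pos"],s["joint_positions"].round(2))
save("pics/w4.png",im,1.5)
print((proj(m,[.583,-.254,.11])*1.5).round())
feel(8)
Q=pose(85,35); z=Q.as_matrix()[:,2]; T=np.array([.583,-.254,.074])+.0187*z
plan([(T,Q,8)])
E
```

```text
13.0 [ 0.58431309 -0.23737752  0.20518604] [-0.64  0.81  0.75  1.88  0.51  0.92]
[398. 414.]
t 13.45 F [-0.35 -0.31  0.03] T [-0.562  0.04   0.009] Ty_tool -0.5635 tilt 35.3 [ 0.5841 -0.2388  0.2058] 0.0853
0 [[-0.011, 0.0, 0.015], [-0.001, -0.001, 0.0]] 
1 [[-0.011, 0.0, 0.014], [0.0, 0.0, 0.0]] 
2 [[-0.011, 0.0, 0.015], [-0.001, -0.001, 0.0]] 
3 [[-0.011, 0.0, 0.015], [-0.001, 0.0, 0.0]] 
4 [[-0.011, 0.0, 0.014], [0.0, -0.001, 0.001]] 
5 [[-0.011, 0.0, 0.015], [-0.001, -0.001, 0.0]] 
6 [[-0.011, 0.0, 0.015], [-0.001, 0.0, 0.0]] 
7 [[-0.011, 0.0, 0.015], [0.0, -0.001, 0.0]]
```

View pics/w4.png

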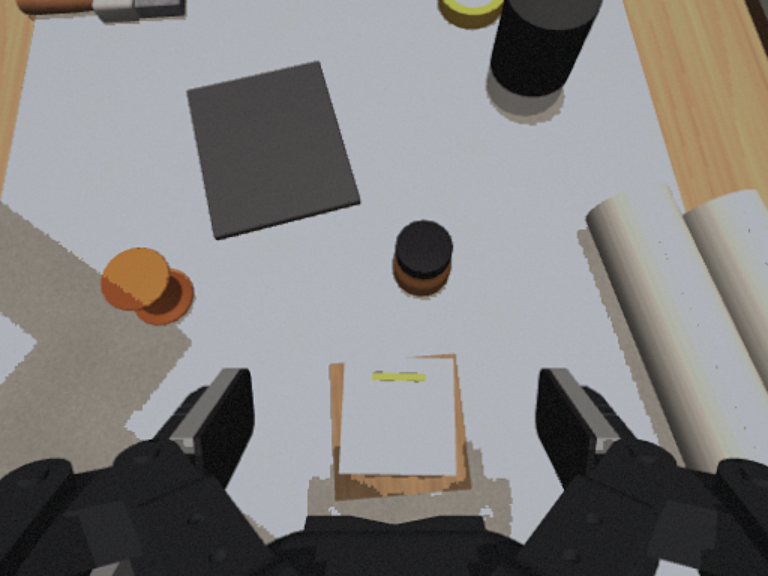

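The tin's top spans columns 340 to 457, centred at about 399 between the fingers, and the yellow dash is level. I'm descending.

>>> servo_tool([
  [[-0.011, 0, 0.015], [0, 0, 0], -1],
  [[-0.011, 0, 0.015], [0, 0, 0], -1],
  [[-0.011, 0, 0.015], [0, 0, 0], -1],
  [[-0.011, 0, 0.015], [0, 0, 0], -1],
  [[-0.011, 0, 0.014], [0, 0, 0], -1],
  [[-0.011, 0, 0.015], [0, 0, 0], -1],
  [[-0.011, 0, 0.015], [0, 0, 0], -1],
  [[-0.009, 0, 0.013], [0, 0, 0], -1],
  [[0, 0, 0], [0, 0, 0], -1],
  [[0, 0, 0], [0, 0, 0], -1],
])

```text
t: 14.28
tool_pos: [0.5831, -0.2402, 0.0598]
orientation: [0.701, 0.645, 0.222, -0.208]
force: [-0.4, 0.0, 1.1]
gripper_width: 0.0854
gripper_force: 0.0
```

>>> servo_tool([
  [[0, 0, 0], [0, 0, 0], 0.2],
  [[0, 0, 0], [0, 0, 0], 0.4],
  [[0, 0, 0], [0, 0, 0], 0.6],
  [[0, 0, 0], [0, 0, 0], 1],
  [[0, 0, 0], [0, 0, 0], 1],
  [[0, 0, 0], [0, 0, 0], 1],
], squeeze=70)

```text
t: 14.78
tool_pos: [0.5849, -0.2415, 0.0624]
orientation: [0.701, 0.646, 0.222, -0.205]
force: [1.4, -2.6, 5.3]
gripper_width: 0.0612
gripper_force: 77.2
```

```bash
python3 - <<'E'
from h import *
s=observe();print(s["t"],s["tool_pos"],s["joint_positions"].round(2),s["force"],s["torque"]);q=R.from_quat(s["orientation"]); z=q.as_matrix()[:,2]; print("G",s["tool_pos"]-.0187*z, q.as_matrix().round(3))
E
```

```text
14.7833 [ 0.58492652 -0.24149071  0.06237996] [-0.65  0.88  0.52  1.57  0.51  0.91] [ 1.43629931 -2.58860222  5.33610853] [-0.35131673 -0.06467891 -0.15190964]
G [ 0.58403665 -0.25223234  0.07766118] [[ 0.068  0.997  0.048]
 [ 0.814 -0.083  0.574]
 [ 0.576 -0.    -0.817]]
```

>>> servo_tool([
  [[0.006, 0, -0.008], [0, 0, 0], 1],
  [[0.012, 0, -0.017], [0, 0, 0], 1],
  [[0.012, 0, -0.017], [0, 0, 0], 1],
  [[0.012, 0, -0.016], [0, 0, 0], 1],
  [[0.01, 0, -0.015], [0, 0, 0], 1],
  [[0, 0, 0], [0, 0, 0], 1],
  [[0, 0, 0], [0, 0, 0], 1],
])

```text
t: 15.37
tool_pos: [0.5842, -0.2407, 0.1501]
orientation: [0.701, 0.646, 0.221, -0.206]
force: [0.0, 1.2, -5.0]
gripper_width: 0.061
gripper_force: 77.0
```

```bash
python3 - <<'E'
from h import *
feel(10)
u=np.array([np.cos(np.radians(101.4)),np.sin(np.radians(101.4)),0]); pad=np.array([.490,-.001,0])
Qa=pose(101.4,-30); Qb=pose(101.4,-54.8)
G=pad+.0227*u; f=lambda Q,zz: G+[0,0,zz]+.0187*Q.as_matrix()[:,2]
# keep tin mid over pad centre: at -30 shift slightly back not needed
e=plan([(f(Qa,.15),Qa,16)],True); print(f(Qa,.15),f(Qb,.038))
E
```

```text
t 15.8667 F [-0.21  0.21 -4.47] T [-1.127  0.099 -0.005] Ty_tool -1.131 tilt 35.3 [ 0.584  -0.2403  0.1495] 0.0608
0 [[0.002, -0.001, 0.002], [0.0, -0.013, -0.003]] 
1 [[0.006, -0.004, 0.005], [0.0, -0.036, -0.01]] 
2 [[0.01, -0.006, 0.007], [0.001, -0.056, -0.014]] 
3 [[0.013, -0.007, 0.008], [0.0, -0.072, -0.019]] 
4 [[0.017, -0.008, 0.009], [0.001, -0.086, -0.023]] 
5 [[0.019, -0.009, 0.008], [0.001, -0.095, -0.025]] 
6 [[0.022, -0.008, 0.007], [0.001, -0.103, -0.027]] 
7 [[0.023, -0.009, 0.005], [0.0, -0.105, -0.027]] 
8 [[0.024, -0.007, 0.002], [0.001, -0.106, -0.028]] 
9 [[0.024, -0.007, 0.0], [0.001, -0.102, -0.027]] 
10 [[0.022, -0.006, -0.002], [0.001, -0.096, -0.025]] 
11 [[0.019, -0.004, -0.004], [0.001, -0.086, -0.022]] 
12 [[0.017, -0.004, -0.005], [0.0, -0.072, -0.019]] 
13 [[0.012, -0.003, -0.005], [0.001, -0.056, -0.015]] 
14 [[0.008, -0.001, -0.003], [0.0, -0.036, -0.009]] 
15 [[0.002, -0.001, -0.002], [0.0, -0.013, -0.004]] 
[0.48736127 0.01208662 0.13380532] [0.4885335  0.00627301 0.02722072]
```

>>> servo_tool([
  [[0.002, -0.001, 0.002], [0, -0.013, -0.003], 1],
  [[0.006, -0.004, 0.005], [0, -0.036, -0.01], 1],
  [[0.01, -0.006, 0.007], [0.001, -0.056, -0.014], 1],
  [[0.013, -0.007, 0.008], [0, -0.072, -0.019], 1],
  [[0.017, -0.008, 0.009], [0.001, -0.086, -0.023], 1],
  [[0.019, -0.009, 0.008], [0.001, -0.095, -0.025], 1],
  [[0.022, -0.008, 0.007], [0.001, -0.103, -0.027], 1],
  [[0.023, -0.009, 0.005], [0, -0.105, -0.027], 1],
  [[0.024, -0.007, 0.002], [0.001, -0.106, -0.028], 1],
  [[0.024, -0.007, 0], [0.001, -0.102, -0.027], 1],
])

```text
t: 16.7
tool_pos: [0.5174, -0.066, 0.1408]
orientation: [0.665, 0.742, -0.041, 0.075]
force: [0.2, 2.6, -4.3]
gripper_width: 0.0608
gripper_force: 77.2
```

>>> servo_tool([
  [[0.022, -0.006, -0.002], [0.001, -0.096, -0.025], 1],
  [[0.019, -0.004, -0.004], [0.001, -0.086, -0.022], 1],
  [[0.017, -0.004, -0.005], [0, -0.072, -0.019], 1],
  [[0.012, -0.003, -0.005], [0.001, -0.056, -0.015], 1],
  [[0.008, -0.001, -0.003], [0, -0.036, -0.009], 1],
  [[0.002, -0.001, -0.002], [0, -0.013, -0.004], 1],
  [[0, 0, 0], [0, 0, 0], 1],
  [[0, 0, 0], [0, 0, 0], 1],
])

```text
t: 17.37
tool_pos: [0.4871, 0.0122, 0.1347]
orientation: [0.612, 0.748, -0.163, 0.2]
force: [1.5, -0.1, -4.3]
gripper_width: 0.0609
gripper_force: 77.3
```

```bash
python3 - <<'E'
from h import *
feel(6)
u=np.array([np.cos(np.radians(101.4)),np.sin(np.radians(101.4)),0]); pad=np.array([.490,-.001,0])
Qb=pose(101.4,-54.8)
G=pad+.0227*u; f=lambda Q,zz: G+[0,0,zz]+.0187*Q.as_matrix()[:,2]
save("pics/s5.png",get_image("side"),1.5)
e=plan([(f(Qb,.060),Qb,10)],True); print(e[0],f(Qb,.038))
E
```

```text
t 17.6667 F [ 0.24 -0.03 -4.75] T [ 1.126  0.244 -0.01 ] Ty_tool 1.1515 tilt -30.0 [0.4873 0.0109 0.1347] 0.0609
0 [[0.001, 0.0, 0.002], [0.0, -0.012, 0.0]] 
1 [[0.003, 0.0, 0.006], [0.0, -0.033, 0.0]] 
2 [[0.005, 0.0, 0.008], [0.0, -0.048, 0.0]] 
3 [[0.006, 0.0, 0.01], [0.0, -0.059, -0.001]] 
4 [[0.007, 0.0, 0.01], [0.0, -0.064, 0.0]] 
5 [[0.008, 0.0, 0.01], [0.0, -0.064, 0.0]] 
6 [[0.008, 0.0, 0.009], [0.0, -0.059, 0.0]] 
7 [[0.007, 0.0, 0.006], [0.0, -0.048, 0.0]] 
8 [[0.005, 0.0, 0.005], [0.0, -0.033, -0.001]] 
9 [[0.002, 0.0, 0.001], [0.0, -0.012, 0.0]] 
[0.48819188 0.00646708 0.04925393] [0.4885335  0.00627301 0.02722072]
```

Lifted, this tin weighs about 0.47 kg and its moment fits four balls, so this is the fuller tin. I'm lowering it onto the pad.

>>> servo_tool([
  [[0.001, 0, 0.002], [0, -0.012, 0], 1],
  [[0.003, 0, 0.006], [0, -0.033, 0], 1],
  [[0.005, 0, 0.008], [0, -0.048, 0], 1],
  [[0.006, 0, 0.01], [0, -0.059, 0], 1],
  [[0.007, 0, 0.01], [0, -0.064, 0], 1],
  [[0.008, 0, 0.01], [0, -0.064, 0], 1],
  [[0.008, 0, 0.009], [0, -0.059, 0], 1],
  [[0.007, 0, 0.006], [0, -0.048, 0], 1],
  [[0.005, 0, 0.005], [0, -0.033, 0], 1],
  [[0.002, 0, 0.001], [0, -0.012, 0], 1],
])

```text
t: 18.55
tool_pos: [0.4874, 0.0077, 0.0467]
orientation: [0.561, 0.687, -0.293, 0.356]
force: [0.1, 0.1, -4.8]
gripper_width: 0.0611
gripper_force: 77.3
```

>>> servo_tool([
  [[0, 0, 0], [0, 0, 0], 1],
  [[0, 0, 0], [0, 0, 0], 1],
  [[0, 0, 0], [0, 0, 0], 1],
])

```text
t: 18.8
tool_pos: [0.4888, 0.0074, 0.0499]
orientation: [0.563, 0.687, -0.29, 0.357]
force: [-0.1, 0.6, -3.7]
gripper_width: 0.0605
gripper_force: 77.4
```

```bash
python3 - <<'E'
from h import *
u=np.array([np.cos(np.radians(101.4)),np.sin(np.radians(101.4)),0]); pad=np.array([.490,-.001,0])
Qb=pose(101.4,-54.8)
G=pad+.0227*u; f=lambda Q,zz: G+[0,0,zz]+.0187*Q.as_matrix()[:,2]
s=observe(); print(s["t"],s["tool_pos"],s["force"])
e=plan([(f(Qb,.038),Qb,5)])
im=get_image("side"); save("pics/s6.png",im[100:300,130:390],3)
E
```

```text
18.8 [0.48882989 0.00742037 0.04985005] [-0.09084386  0.56421287 -3.65707146]
0 [[0.004, 0.0, 0.003], [0.0, 0.0, 0.0]] 
1 [[0.003, 0.0, 0.003], [0.001, 0.0, -0.001]] 
2 [[0.004, 0.0, 0.002], [0.0, -0.001, 0.0]] 
3 [[0.003, 0.0, 0.003], [0.0, 0.0, -0.001]] 
4 [[0.004, -0.001, 0.003], [0.0, 0.0, 0.0]]
```

View pics/s6.png

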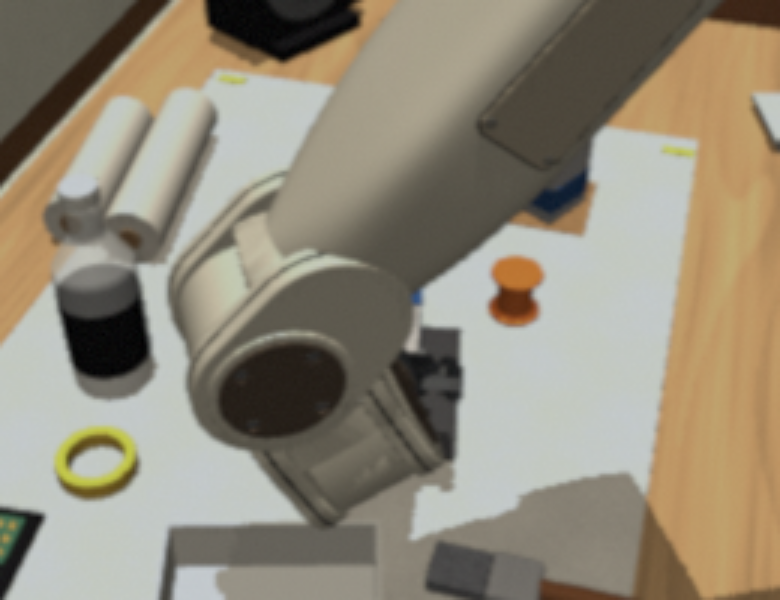

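The arm hides the tin. Nothing is being touched nearby: the pan at (270,560) and brush at (480,570) are clear. I'm descending by force.

>>> servo_tool([
  [[0.004, 0, 0.003], [0, 0, 0], 1],
  [[0.004, 0, 0.003], [0, 0, 0], 1],
  [[0.003, 0, 0.002], [0, 0, 0], 1],
  [[0.002, 0, 0.002], [0, 0, 0], 1],
  [[0.002, 0, 0.001], [0, 0, 0], 1],
  [[0, 0, 0], [0, 0, 0], 1],
  [[0, 0, 0], [0, 0, 0], 1],
])

```text
t: 19.43
tool_pos: [0.4881, 0.0069, 0.0303]
orientation: [0.562, 0.687, -0.292, 0.356]
force: [-1.0, 0.4, -5.2]
gripper_width: 0.0609
gripper_force: 77.9
```

>>> servo_tool([
  [[0.001, 0, 0.001], [0, 0, 0], 1],
  [[0.001, 0, 0.001], [0, 0, 0], 1],
  [[0, 0, 0], [0, 0, 0], 1],
  [[0, 0, 0], [0, 0, 0], 1],
])

```text
t: 19.77
tool_pos: [0.4882, 0.0064, 0.0276]
orientation: [0.562, 0.687, -0.291, 0.356]
force: [-0.1, 0.3, -4.6]
gripper_width: 0.0608
gripper_force: 77.9
```

```bash
python3 - <<'E'
from h import *
feel(4)
E
```

```text
t 19.9667 F [ 0.13 -0.05 -4.17] T [ 1.758e+00  3.370e-01 -1.000e-03] Ty_tool 1.7894 tilt -54.8 [0.4883 0.0065 0.0278] 0.0608
```

>>> servo_tool([
  [[0.001, 0, 0.001], [0, 0, 0], 1],
  [[0, 0, 0], [0, 0, 0], 1],
  [[0, 0, 0], [0, 0, 0], 1],
])

```text
t: 20.22
tool_pos: [0.4883, 0.0061, 0.0263]
orientation: [0.562, 0.687, -0.291, 0.356]
force: [-0.0, -0.0, -4.2]
gripper_width: 0.0609
gripper_force: 77.9
```

>>> servo_tool([
  [[0.001, 0, 0.0005], [0, 0, 0], 1],
  [[0, 0, 0], [0, 0, 0], 1],
  [[0, 0, 0], [0, 0, 0], 1],
])

```text
t: 20.47
tool_pos: [0.4884, 0.0063, 0.0257]
orientation: [0.562, 0.687, -0.291, 0.357]
force: [-0.7, 1.0, -0.5]
gripper_width: 0.0609
gripper_force: 78.2
```

>>> servo_tool([
  [[0.001, 0, 0.0005], [0, 0, 0], 1],
  [[0, 0, 0], [0, 0, 0], 1],
  [[0, 0, 0], [0, 0, 0], 1],
])

```text
t: 20.72
tool_pos: [0.4885, 0.0063, 0.0256]
orientation: [0.561, 0.687, -0.292, 0.357]
force: [-2.7, 2.6, 6.8]
gripper_width: 0.0607
gripper_force: 78.8
```

>>> servo_tool([
  [[0, 0, 0], [0, 0, 0], 0.3],
  [[0, 0, 0], [0, 0, 0], -0.2],
  [[0, 0, 0], [0, 0, 0], -0.6],
  [[0, 0, 0], [0, 0, 0], -1],
  [[0, 0, 0], [0, 0, 0], -1],
  [[0, 0, 0], [0, 0, 0], -1],
])

```text
t: 21.22
tool_pos: [0.4885, 0.0065, 0.0242]
orientation: [0.562, 0.687, -0.291, 0.357]
force: [0.8, -0.1, -0.4]
gripper_width: 0.0851
gripper_force: 0.0
```

>>> servo_tool([
  [[0, 0, -0.01], [0, 0, 0], -1],
  [[0, 0, -0.025], [0, 0, 0], -1],
  [[0, 0, -0.03], [0, 0, 0], -1],
  [[0, 0, -0.03], [0, 0, 0], -1],
  [[0, 0, -0.015], [0, 0, 0], -1],
])

```text
t: 21.63
tool_pos: [0.4712, 0.0972, 0.0891]
orientation: [0.562, 0.687, -0.29, 0.357]
force: [0.4, 0.4, -0.9]
gripper_width: 0.0852
gripper_force: 0.0
```

```bash
python3 - <<'E'
from h import *
s=observe(); print(s["t"],s["tool_pos"])
# expected tin mid; new grasp: vertical tool, az 101.4
u=np.array([np.cos(np.radians(101.4)),np.sin(np.radians(101.4)),0])
Q=pose(101.4,0)
e=plan([([.490,-.001,.20],Q,9)]); print(e[0])
E
```

```text
21.6333 [0.47116752 0.09718103 0.08910643]
0 [[-0.016, 0.0, 0.002], [0.0, 0.106, 0.0]] 
1 [[-0.017, 0.0, 0.0], [0.001, 0.106, 0.0]] 
2 [[-0.017, 0.0, -0.001], [0.0, 0.107, 0.0]] 
3 [[-0.016, 0.0, -0.004], [0.001, 0.106, 0.0]] 
4 [[-0.016, 0.0, -0.005], [0.0, 0.106, 0.0]] 
5 [[-0.015, -0.001, -0.006], [0.0, 0.106, 0.0]] 
6 [[-0.014, 0.0, -0.008], [0.001, 0.106, 0.001]] 
7 [[-0.014, 0.0, -0.01], [0.0, 0.107, 0.0]] 
8 [[-0.012, 0.0, -0.011], [0.001, 0.106, 0.0]] 
[ 0.48986505 -0.00106754  0.19974115]
```

>>> servo_tool([
  [[-0.016, 0, 0.002], [0, 0.106, 0], -1],
  [[-0.017, 0, 0], [0, 0.106, 0], -1],
  [[-0.017, 0, -0.001], [0, 0.107, 0], -1],
  [[-0.016, 0, -0.004], [0.001, 0.106, 0], -1],
  [[-0.016, 0, -0.005], [0, 0.106, 0], -1],
  [[-0.015, -0.001, -0.006], [0, 0.106, 0], -1],
  [[-0.014, 0, -0.008], [0.001, 0.106, 0], -1],
  [[-0.014, 0, -0.01], [0, 0.107, 0], -1],
  [[-0.012, 0, -0.011], [0.001, 0.106, 0], -1],
  [[0, 0, 0], [0, 0, 0], -1],
])

```text
t: 22.47
tool_pos: [0.4918, -0.0097, 0.2016]
orientation: [0.638, 0.77, 0.001, 0.002]
force: [0.6, -0.1, 0.8]
gripper_width: 0.0857
gripper_force: 0.0
```

>>> servo_tool([
  [[0, 0, 0], [0, 0, 0], -1],
  [[0, 0, 0], [0, 0, 0], -1],
])

```text
t: 22.63
tool_pos: [0.4888, -0.0039, 0.1977]
orientation: [0.634, 0.773, -0.002, -0.001]
force: [0.1, 0.7, -0.4]
gripper_width: 0.0855
gripper_force: 0.0
```

```bash
python3 - <<'E'
from h import *
import pickle
s=observe(); m=camera_model("wrist"); im=get_image("wrist"); pickle.dump(m,open("w7.pkl","wb"))
print(s["t"],s["tool_pos"],s["force"]); save("pics/w7.png",im,1.5)
u=np.array([np.cos(np.radians(101.4)),np.sin(np.radians(101.4)),0]);v=np.array([u[1],-u[0],0])
for a,b in((55,-31),(55,31),(-55,31),(-55,-31)): print((proj(m,np.array([.49,-.001,.07])+a/1000*u+b/1000*v)*1.5).round())
E
```

```text
22.6333 [ 0.48876614 -0.00394847  0.1976624 ] [ 0.09888559  0.7030713  -0.4494901 ]
[347. 172.]
[451. 172.]
[446. 343.]
[353. 343.]
```

View pics/w7.png

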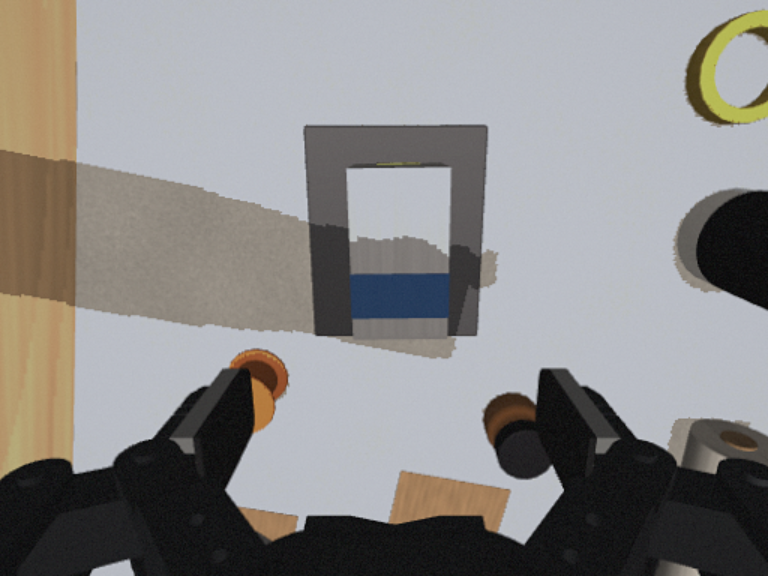

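The tin lies flat and square on the pad, with its top face at (347 to 451, 168 to 338), within 3 mm of where I expected it. The blue foot end is towards the robot's right, and no balls have spilled. I'm descending with the tool vertical.

```bash
python3 - <<'E'
from h import *
e=plan([([.4895,.0015,.07],pose(101.4,0),5),([.4895,.0015,.0205],pose(101.4,0),4)]); print(e[0])
E
```

```text
0 [[0.001, 0.001, 0.025], [-0.001, 0.0, 0.0]] 
1 [[0.001, 0.0, 0.026], [-0.001, 0.0, 0.0]] 
2 [[0.001, 0.0, 0.025], [-0.001, 0.0, 0.0]] 
3 [[0.0, 0.001, 0.026], [-0.001, 0.001, 0.0]] 
4 [[0.001, 0.0, 0.025], [0.0, 0.0, 0.0]] 
5 [[0.0, 0.0, 0.012], [0.0, 0.0, 0.0]] 
6 [[0.0, 0.0, 0.013], [0.0, 0.0, 0.0]] 
7 [[0.0, 0.0, 0.012], [0.0, 0.0, 0.0]] 
8 [[0.0, 0.0, 0.013], [0.0, 0.0, 0.0]] 
[0.48927573 0.00114694 0.0203225 ]
```

>>> servo_tool([
  [[0.001, 0.001, 0.025], [-0.001, 0, 0], -1],
  [[0.001, 0, 0.026], [-0.001, 0, 0], -1],
  [[0.001, 0, 0.025], [-0.001, 0, 0], -1],
  [[0, 0, 0.026], [0, 0, 0], -1],
  [[0.001, 0, 0.025], [0, 0, 0], -1],
  [[0, 0, 0.013], [0, 0, 0], -1],
  [[0, 0, 0.012], [0, 0, 0], -1],
  [[0, 0, 0.013], [0, 0, 0], -1],
  [[0, 0, 0.009], [0, 0, 0], -1],
  [[0, 0, 0.003], [0, 0, 0], -1],
])

```text
t: 23.52
tool_pos: [0.4873, 0.0021, 0.0191]
orientation: [0.632, 0.775, -0.002, -0.001]
force: [0.4, -0.6, -0.1]
gripper_width: 0.0853
gripper_force: 0.0
```

>>> servo_tool([
  [[0, 0, 0], [0, 0, 0], -0.5],
  [[0, 0, 0], [0, 0, 0], 0],
  [[0, 0, 0], [0, 0, 0], 0.3],
  [[0, 0, 0], [0, 0, 0], 0.6],
  [[0, 0, 0], [0, 0, 0], 1],
  [[0, 0, 0], [0, 0, 0], 1],
  [[0, 0, 0], [0, 0, 0], 1],
], squeeze=70)

```text
t: 24.1
tool_pos: [0.4901, 0.001, 0.0221]
orientation: [0.634, 0.774, 0.001, 0.001]
force: [-0.4, 3.0, 6.3]
gripper_width: 0.0606
gripper_force: 77.6
```

```bash
python3 - <<'E'
from h import *
s=observe(); print(s["t"],s["tool_pos"],s["force"],R.from_quat(s["orientation"]).as_matrix().round(3))
a=np.radians(105);u=np.array([np.cos(a),np.sin(a),0])
C=np.array([.481,.299,0])-.015*u
q=R.from_quat(s["orientation"]); p=s["tool_pos"]
Qr=pose(101.4,12); Q2=pose(105,8)
z=lambda Q:Q.as_matrix()[:,2]
e=plan([(p+[0,0,.15]+.0187*(z(Qr)-z(q)),Qr,9),(C+[0,0,.19]+.0187*z(Q2),Q2,16)],True); print(e[0],C)
E
```

```text
24.1 [0.49012872 0.00101709 0.02208306] [-0.38171845  2.955364    6.3469542 ] [[-0.197  0.98   0.002]
 [ 0.98   0.197  0.001]
 [ 0.     0.002 -1.   ]]
0 [[0.0, 0.0, -0.005], [0.0, 0.007, 0.0]] 
1 [[0.001, 0.0, -0.014], [0.0, 0.019, 0.0]] 
2 [[0.001, 0.0, -0.02], [0.001, 0.028, 0.0]] 
3 [[0.002, 0.0, -0.024], [0.0, 0.033, 0.0]] 
4 [[0.002, 0.0, -0.024], [0.0, 0.035, 0.0]] 
5 [[0.004, 0.0, -0.024], [0.001, 0.033, 0.0]] 
6 [[0.003, 0.0, -0.02], [0.0, 0.028, 0.0]] 
7 [[0.003, 0.0, -0.013], [0.0, 0.019, 0.0]] 
8 [[0.001, 0.0, -0.005], [0.001, 0.007, 0.0]] 
9 [[0.003, 0.001, 0.001], [0.0, -0.001, -0.001]] 
10 [[0.009, 0.001, 0.002], [0.0, -0.002, -0.002]] 
11 [[0.013, 0.003, 0.002], [0.001, -0.003, -0.003]] 
12 [[0.017, 0.003, 0.004], [0.001, -0.005, -0.004]] 
13 [[0.021, 0.004, 0.004], [0.0, -0.005, -0.004]] 
14 [[0.023, 0.005, 0.005], [0.001, -0.006, -0.006]] 
15 [[0.025, 0.005, 0.004], [0.001, -0.006, -0.005]] 
16 [[0.025, 0.005, 0.005], [0.001, -0.007, -0.006]] 
17 [[0.025, 0.006, 0.005], [0.001, -0.006, -0.006]] 
18 [[0.025, 0.005, 0.004], [0.001, -0.007, -0.005]] 
19 [[0.023, 0.006, 0.004], [0.001, -0.005, -0.006]] 
20 [[0.02, 0.005, 0.003], [0.001, -0.006, -0.004]] 
21 [[0.018, 0.004, 0.003], [0.0, -0.004, -0.004]] 
22 [[0.013, 0.003, 0.002], [0.001, -0.004, -0.003]] 
23 [[0.009, 0.002, 0.001], [0.0, -0.002, -0.002]] 
24 [[0.003, 0.001, 0.0], [0.0, -0.001, -0.001]] 
[0.48419085 0.28702517 0.17193629] [0.48488229 0.28451111 0.        ]
```

>>> servo_tool([
  [[0, 0, -0.005], [0, 0.007, 0], 1],
  [[0.001, 0, -0.014], [0, 0.019, 0], 1],
  [[0.001, 0, -0.02], [0, 0.028, 0], 1],
  [[0.002, 0, -0.024], [0, 0.033, 0], 1],
  [[0.002, 0, -0.024], [0, 0.035, 0], 1],
  [[0.004, 0, -0.024], [0, 0.033, 0], 1],
  [[0.003, 0, -0.02], [0, 0.028, 0], 1],
  [[0.003, 0, -0.013], [0, 0.019, 0], 1],
  [[0.001, 0, -0.005], [0, 0.007, 0], 1],
])

```text
t: 24.85
tool_pos: [0.4893, 0.0026, 0.1727]
orientation: [0.631, 0.769, 0.066, -0.079]
force: [1.2, -0.2, -5.6]
gripper_width: 0.0602
gripper_force: 80.6
```

>>> servo_tool([
  [[0.003, 0.001, 0.001], [0, -0.001, -0.001], 1],
  [[0.009, 0.001, 0.002], [0, -0.002, -0.002], 1],
  [[0.013, 0.003, 0.002], [0.001, -0.003, -0.003], 1],
  [[0.017, 0.003, 0.004], [0.001, -0.005, -0.004], 1],
  [[0.021, 0.004, 0.004], [0, -0.005, -0.004], 1],
  [[0.023, 0.005, 0.005], [0.001, -0.006, -0.006], 1],
  [[0.025, 0.005, 0.004], [0.001, -0.006, -0.005], 1],
  [[0.025, 0.005, 0.005], [0.001, -0.007, -0.006], 1],
])

```text
t: 25.52
tool_pos: [0.484, 0.1469, 0.1692]
orientation: [0.619, 0.781, 0.053, -0.068]
force: [0.8, 0.1, -4.3]
gripper_width: 0.0608
gripper_force: 80.5
```

>>> servo_tool([
  [[0.025, 0.006, 0.005], [0.001, -0.006, -0.006], 1],
  [[0.025, 0.005, 0.004], [0.001, -0.007, -0.005], 1],
  [[0.023, 0.006, 0.004], [0.001, -0.005, -0.006], 1],
  [[0.02, 0.005, 0.003], [0.001, -0.006, -0.004], 1],
  [[0.018, 0.004, 0.003], [0, -0.004, -0.004], 1],
  [[0.013, 0.003, 0.002], [0.001, -0.004, -0.003], 1],
  [[0.009, 0.002, 0.001], [0, -0.002, -0.002], 1],
  [[0.003, 0.001, 0], [0, -0.001, -0.001], 1],
  [[0, 0, 0], [0, 0, 0], 1],
  [[0, 0, 0], [0, 0, 0], 1],
])

```text
t: 26.35
tool_pos: [0.4832, 0.2862, 0.1702]
orientation: [0.608, 0.791, 0.042, -0.054]
force: [0.4, 0.5, -5.1]
gripper_width: 0.0605
gripper_force: 80.4
```

```bash
python3 - <<'E'
from h import *
feel(4)
save("pics/t8.png",get_image("top")[130:290,60:300],3.2)
a=np.radians(105);u=np.array([np.cos(a),np.sin(a),0])
C=np.array([.481,.299,0])-.015*u; z=lambda Q:Q.as_matrix()[:,2]
f=lambda t,h:(C+[0,0,h]+.0187*z(pose(105,t)),pose(105,t))
e=plan([(*f(-16,.152),9)],True)
print(); e=plan([(*f(-52,.145),24)],start=e)
E
```

```text
t 26.55 F [-0.37  0.07 -4.53] T [-0.236 -0.044 -0.005] Ty_tool -0.2391 tilt 7.9 [0.4839 0.2858 0.1709] 0.0607
0 [[0.0, 0.0, 0.001], [0.0, -0.014, 0.0]] 
1 [[-0.001, 0.0, 0.004], [0.0, -0.039, 0.0]] 
2 [[-0.002, 0.0, 0.004], [0.0, -0.055, -0.001]] 
3 [[-0.001, 0.0, 0.006], [0.001, -0.066, 0.0]] 
4 [[-0.001, 0.0, 0.006], [0.0, -0.069, 0.0]] 
5 [[0.0, 0.0, 0.006], [0.0, -0.066, -0.001]] 
6 [[0.0, 0.0, 0.005], [0.0, -0.056, 0.0]] 
7 [[0.0, 0.0, 0.004], [0.0, -0.038, 0.0]] 
8 [[0.0, 0.001, 0.001], [0.0, -0.015, 0.0]] 

0 [[0.0, 0.0, 0.0], [0.0, -0.026, 0.0]] 
1 [[-0.001, 0.0, 0.0], [0.0, -0.026, 0.0]] 
2 [[0.0, 0.0, 0.0], [0.0, -0.026, 0.0]] 
3 [[0.0, 0.0, 0.001], [0.0, -0.027, 0.0]] 
4 [[-0.001, 0.0, 0.0], [0.0, -0.026, 0.0]] 
5 [[0.0, 0.0, 0.0], [0.0, -0.026, 0.0]] 
6 [[-0.001, 0.0, 0.0], [0.0, -0.026, 0.0]] 
7 [[0.0, 0.0, 0.0], [0.0, -0.026, 0.0]] 
8 [[0.0, 0.0, 0.001], [0.0, -0.026, 0.0]] 
9 [[-0.001, 0.0, 0.0], [0.0, -0.027, 0.0]] 
10 [[0.0, 0.0, 0.0], [0.0, -0.026, 0.0]] 
11 [[0.0, 0.0, 0.0], [0.0, -0.026, 0.0]] 
12 [[-0.001, 0.0, 0.0], [0.0, -0.026, 0.0]] 
13 [[0.0, 0.0, 0.001], [0.0, -0.026, 0.0]] 
14 [[0.0, 0.0, 0.0], [0.0, -0.026, 0.0]] 
15 [[0.0, 0.0, 0.0], [0.0, -0.027, 0.0]] 
16 [[-0.001, 0.0, 0.0], [0.0, -0.026, 0.0]] 
17 [[0.0, 0.0, 0.001], [0.0, -0.026, 0.0]] 
18 [[0.0, 0.0, 0.0], [0.0, -0.026, 0.0]] 
19 [[-0.001, 0.0, 0.0], [0.0, -0.026, 0.0]] 
20 [[0.0, 0.0, 0.001], [0.0, -0.026, 0.0]] 
21 [[0.0, 0.0, 0.0], [0.0, -0.027, 0.0]] 
22 [[0.0, 0.0, 0.0], [0.0, -0.026, 0.0]] 
23 [[-0.001, 0.0, 0.001], [0.0, -0.026, 0.0]]
```

View pics/t8.png

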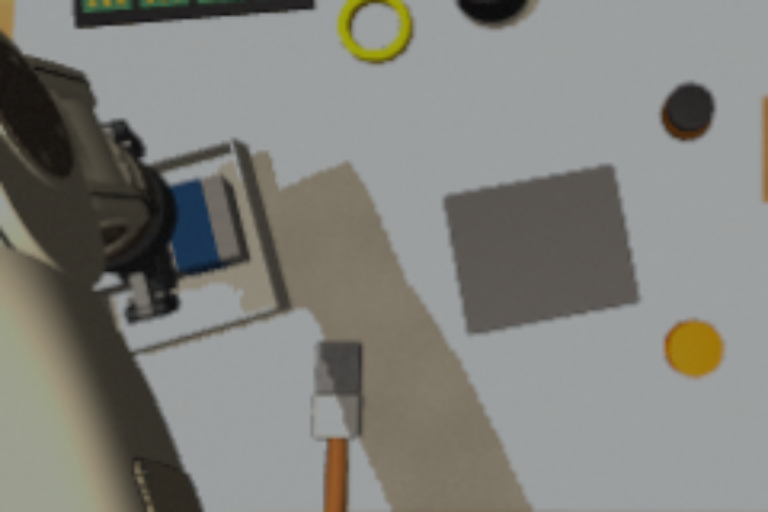

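The tin is over the pan and aligned with it, its foot end at about (235,225) inside the pan's right rim at (265,225). The pad is empty. I'm pouring slowly.

>>> servo_tool([
  [[0, 0, 0.001], [0, -0.014, 0], 1],
  [[-0.001, 0, 0.004], [0, -0.039, 0], 1],
  [[-0.002, 0, 0.004], [0, -0.055, 0], 1],
  [[-0.001, 0, 0.006], [0, -0.066, 0], 1],
  [[-0.001, 0, 0.006], [0, -0.069, 0], 1],
  [[0, 0, 0.006], [0, -0.066, 0], 1],
  [[0, 0, 0.005], [0, -0.056, 0], 1],
  [[0, 0, 0.004], [0, -0.038, 0], 1],
  [[0, 0, 0.001], [0, -0.015, 0], 1],
])

```text
t: 27.35
tool_pos: [0.4847, 0.2814, 0.1326]
orientation: [0.602, 0.786, -0.085, 0.111]
force: [-0.7, -0.6, -4.4]
gripper_width: 0.0608
gripper_force: 80.5
```

>>> servo_tool([
  [[0, 0, 0], [0, -0.026, 0], 1],
  [[-0.001, 0, 0], [0, -0.026, 0], 1],
  [[0, 0, 0], [0, -0.026, 0], 1],
  [[-0.001, 0, 0.001], [0, -0.026, 0], 1],
  [[0, 0, 0], [0, -0.026, 0], 1],
  [[0, 0, 0], [0, -0.026, 0], 1],
  [[-0.001, 0, 0], [0, -0.026, 0], 1],
  [[0, 0, 0.001], [0, -0.026, 0], 1],
  [[0, 0, 0], [0, -0.026, 0], 1],
  [[-0.001, 0, 0], [0, -0.026, 0], 1],
])

```text
t: 28.18
tool_pos: [0.4866, 0.2761, 0.1334]
orientation: [0.587, 0.764, -0.163, 0.213]
force: [0.4, -0.7, -4.9]
gripper_width: 0.0607
gripper_force: 80.4
```

>>> servo_tool([
  [[0, 0, 0], [0, -0.026, 0], 1],
  [[-0.001, 0, 0], [0, -0.026, 0], 1],
  [[0, 0, 0.001], [0, -0.026, 0], 1],
  [[0, 0, 0], [0, -0.026, 0], 1],
  [[-0.001, 0, 0], [0, -0.026, 0], 1],
  [[0, 0, 0], [0, -0.026, 0], 1],
  [[0, 0, 0.001], [0, -0.026, 0], 1],
  [[-0.001, 0, 0], [0, -0.026, 0], 1],
  [[0, 0, 0.001], [0, -0.026, 0], 1],
  [[0, 0, 0], [0, -0.026, 0], 1],
])

```text
t: 29.02
tool_pos: [0.4879, 0.2717, 0.1331]
orientation: [0.561, 0.73, -0.237, 0.31]
force: [-0.8, 3.1, -4.5]
gripper_width: 0.0605
gripper_force: 80.7
```

>>> servo_tool([
  [[0, 0, 0], [0, -0.026, 0], 1],
  [[0, 0, 0], [0, -0.026, 0], 1],
  [[0, 0, 0], [0, -0.026, 0], 1],
  [[0, 0, 0], [0, -0.026, 0], 1],
  [[0, 0, 0], [0, 0, 0], 1],
  [[0, 0, 0], [0, 0, 0], 1],
  [[0, 0, 0], [0, 0, 0], 1],
  [[0, 0, 0], [0, 0, 0], 1],
  [[0, 0, 0], [0, 0, 0], 1],
  [[0, 0, 0], [0, 0, 0], 1],
])

```text
t: 29.85
tool_pos: [0.488, 0.2717, 0.1336]
orientation: [0.548, 0.713, -0.265, 0.347]
force: [0.8, 0.3, -2.5]
gripper_width: 0.0605
gripper_force: 80.8
```

```bash
python3 - <<'E'
from h import *
feel(8)
m=camera_model("wrist"); im=get_image("wrist"); hsv=cv2.cvtColor(im,cv2.COLOR_RGB2HSV)
k=((hsv[...,0]<18)&(hsv[...,1]>110)&(hsv[...,2]>60)).astype(np.uint8)
n,l,st,c=cv2.connectedComponentsWithStats(k)
for i in range(1,n):
    if st[i,4]>25: print(st[i],c[i].round(),onplane(m,*c[i],.05).round(3))
E
```

```text
t 30.25 F [-0.1  -0.03 -2.75] T [1.153 0.304 0.002] Ty_tool 1.1929 tilt -51.8 [0.4878 0.2718 0.1332] 0.0607
[  0  82  32  28 567] [12. 96.] [0.334 0.243 0.05 ]
[ 243   83   42   48 1340] [265. 107.] [0.488 0.272 0.05 ]
[202 101  31  31 776] [217. 116.] [0.459 0.254 0.05 ]
[276 111  29  20 487] [291. 122.] [0.51  0.261 0.05 ]
[136 208  47  33 804] [155. 225.] [ 0.405 -0.045  0.05 ]
[ 56 259  30   2  32] [ 71. 259.] [ 0.208 -0.396  0.05 ]
[   0  260  136   92 6062] [ 53. 290.] [-0.094 -1.313  0.05 ]
[ 59 351  11  15  58] [ 64. 358.] [0.806 1.939 0.05 ]
[ 97 353  43  31 879] [121. 371.] [0.555 1.502 0.05 ]
```

The load fell from 4.6 to 2.75 N, which is four balls, and ball-coloured blobs are in the pan. Returning to the pad.

```bash
python3 - <<'E'
from h import *
s=observe(); a=np.radians(105);u=np.array([np.cos(a),np.sin(a),0])
C=np.array([.481,.299,0])-.015*u; z=lambda Q:Q.as_matrix()[:,2]
Q1=pose(105,6); Q2=pose(101.4,2)
e=plan([(C+[0,0,.185]+.0187*z(Q1),Q1,14)],True); print()
e=plan([(np.array([.4897,.0015,.10]),Q2,14)],True,start=e)
print(e[0])
E
```

```text
0 [[0.0, 0.0, 0.0], [0.0, 0.015, 0.0]] 
1 [[-0.001, 0.0, -0.002], [0.0, 0.041, 0.0]] 
2 [[-0.001, 0.0, -0.002], [0.0, 0.063, 0.0]] 
3 [[-0.001, 0.0, -0.003], [0.0, 0.081, 0.0]] 
4 [[-0.001, 0.0, -0.003], [0.0, 0.094, 0.0]] 
5 [[-0.001, 0.0, -0.004], [0.0, 0.103, 0.0]] 
6 [[0.0, 0.0, -0.003], [0.001, 0.107, 0.0]] 
7 [[0.0, 0.0, -0.004], [0.0, 0.107, -0.001]] 
8 [[0.001, 0.0, -0.004], [0.0, 0.103, 0.0]] 
9 [[0.0, 0.0, -0.003], [0.0, 0.094, 0.0]] 
10 [[0.001, 0.0, -0.003], [0.0, 0.081, 0.0]] 
11 [[0.001, 0.0, -0.002], [0.0, 0.064, 0.0]] 
12 [[0.001, 0.001, -0.001], [0.0, 0.041, 0.0]] 
13 [[0.0, 0.0, -0.001], [0.0, 0.014, 0.0]] 

0 [[-0.004, -0.001, 0.001], [0.0, -0.001, 0.001]] 
1 [[-0.012, -0.003, 0.001], [0.0, -0.003, 0.002]] 
2 [[-0.017, -0.004, 0.002], [0.0, -0.004, 0.004]] 
3 [[-0.023, -0.005, 0.004], [-0.001, -0.006, 0.005]] 
4 [[-0.026, -0.007, 0.004], [0.0, -0.006, 0.006]] 
5 [[-0.029, -0.006, 0.004], [-0.001, -0.007, 0.007]] 
6 [[-0.03, -0.007, 0.005], [0.0, -0.008, 0.006]] 
7 [[-0.03, -0.006, 0.005], [-0.001, -0.007, 0.007]] 
8 [[-0.029, -0.006, 0.005], [0.0, -0.007, 0.006]] 
9 [[-0.026, -0.005, 0.004], [0.0, -0.007, 0.006]] 
10 [[-0.023, -0.005, 0.005], [-0.001, -0.005, 0.005]] 
11 [[-0.018, -0.003, 0.003], [0.0, -0.005, 0.004]] 
12 [[-0.011, -0.002, 0.002], [0.0, -0.002, 0.003]] 
13 [[-0.004, -0.001, 0.001], [0.0, -0.001, 0.001]] 
[0.48980271 0.00165385 0.10020801]
```

>>> servo_tool([
  [[0, 0, 0], [0, 0.015, 0], 1],
  [[-0.001, 0, -0.002], [0, 0.041, 0], 1],
  [[-0.001, 0, -0.002], [0, 0.063, 0], 1],
  [[-0.001, 0, -0.003], [0, 0.081, 0], 1],
  [[-0.001, 0, -0.003], [0, 0.094, 0], 1],
  [[-0.001, 0, -0.004], [0, 0.103, 0], 1],
  [[0, 0, -0.003], [0, 0.107, 0], 1],
  [[0, 0, -0.004], [0, 0.107, 0], 1],
  [[0.001, 0, -0.004], [0, 0.103, 0], 1],
  [[0, 0, -0.003], [0, 0.094, 0], 1],
])

```text
t: 31.13
tool_pos: [0.4851, 0.2828, 0.1616]
orientation: [0.608, 0.793, -0.026, 0.037]
force: [0.0, -0.4, -3.0]
gripper_width: 0.0606
gripper_force: 80.7
```

>>> servo_tool([
  [[0.001, 0, -0.003], [0, 0.081, 0], 1],
  [[0.001, 0, -0.002], [0, 0.064, 0], 1],
  [[0.001, 0, -0.001], [0, 0.041, 0], 1],
  [[0, 0, -0.001], [0, 0.014, 0], 1],
  [[-0.004, -0.001, 0.001], [0, -0.001, 0.001], 1],
  [[-0.012, -0.003, 0.001], [0, -0.003, 0.002], 1],
  [[-0.017, -0.004, 0.002], [0, -0.004, 0.004], 1],
  [[-0.023, -0.005, 0.004], [-0.001, -0.006, 0.005], 1],
  [[-0.026, -0.006, 0.004], [0, -0.006, 0.006], 1],
  [[-0.029, -0.006, 0.004], [0, -0.007, 0.007], 1],
])

```text
t: 31.97
tool_pos: [0.4861, 0.1734, 0.1394]
orientation: [0.617, 0.786, 0.023, -0.03]
force: [0.3, -0.5, -2.4]
gripper_width: 0.0603
gripper_force: 80.7
```

>>> servo_tool([
  [[-0.03, -0.007, 0.005], [0, -0.008, 0.006], 1],
  [[-0.03, -0.006, 0.005], [-0.001, -0.007, 0.007], 1],
  [[-0.029, -0.006, 0.005], [0, -0.007, 0.006], 1],
  [[-0.026, -0.005, 0.004], [0, -0.007, 0.006], 1],
  [[-0.023, -0.005, 0.005], [-0.001, -0.005, 0.005], 1],
  [[-0.018, -0.003, 0.003], [0, -0.005, 0.004], 1],
  [[-0.011, -0.002, 0.002], [0, -0.002, 0.003], 1],
  [[-0.004, -0.001, 0.001], [0, -0.001, 0.001], 1],
  [[0, 0, 0], [0, 0, 0], 1],
  [[0, 0, 0], [0, 0, 0], 1],
])

```text
t: 32.8
tool_pos: [0.4897, 0.0023, 0.1002]
orientation: [0.633, 0.774, 0.011, -0.014]
force: [-0.6, 0.9, -2.1]
gripper_width: 0.0606
gripper_force: 80.7
```

```bash
python3 - <<'E'
from h import *
feel(8)
e=plan([([.4898,.001,.033],R.from_quat([.634,.774,.001,.001]),6)])
im=get_image("top"); m=camera_model("top"); hsv=cv2.cvtColor(im,cv2.COLOR_RGB2HSV)
k=((hsv[...,0]<18)&(hsv[...,1]>100)&(hsv[...,2]>50)).astype(np.uint8)
n,l,st,c=cv2.connectedComponentsWithStats(k)
for i in range(1,n):
    if 15<st[i,4]<900: print(st[i],onplane(m,*c[i],.05).round(3))
E
```

```text
t 33.2 F [-0.03  0.26 -2.5 ] T [-0.06  -0.027  0.007] Ty_tool -0.0642 tilt 2.0 [0.4898 0.0021 0.1003] 0.0606
0 [[-0.001, 0.0, 0.011], [0.0, -0.006, 0.0]] 
1 [[0.0, 0.0, 0.011], [-0.001, -0.006, 0.0]] 
2 [[-0.001, 0.0, 0.012], [0.0, -0.006, 0.0]] 
3 [[0.0, 0.0, 0.011], [-0.001, -0.006, 0.001]] 
4 [[0.0, 0.0, 0.011], [0.0, -0.006, 0.0]] 
5 [[0.0, 0.0, 0.011], [-0.001, -0.006, 0.0]] 
[ 48  49 111  40 602] [0.916 0.404 0.05 ]
[160  52  10   3  17] [0.936 0.193 0.05 ]
[219  54  20   2  26] [0.938 0.001 0.05 ]
[247  54 120   7 419] [ 0.934 -0.213  0.05 ]
[474  56  16   7  57] [ 0.933 -0.746  0.05 ]
[78 59 33  7 86] [0.909 0.39  0.05 ]
[281  63  31   4  65] [ 0.911 -0.196  0.05 ]
[248  74  20   2  25] [ 0.88  -0.085  0.05 ]
[399  80  14  30  65] [ 0.815 -0.512  0.05 ]
[ 22 102  43  17 187] [0.758 0.512 0.05 ]
[508 102   4   8  19] [ 0.79  -0.817  0.05 ]
[392 115  12   3  28] [ 0.759 -0.488  0.05 ]
[481 121  13   7  30] [ 0.735 -0.751  0.05 ]
[392 125  13   3  19] [ 0.73  -0.491  0.05 ]
[449 130  10   6  28] [ 0.711 -0.651  0.05 ]
[  2 133  40  10 208] [0.678 0.572 0.05 ]
[392 139  13   3  1
[... 1335 characters left out ...]
438 321  68   7 193] [ 0.176 -0.665  0.05 ]
[506 327   2  17  20] [ 0.145 -0.765  0.05 ]
[479 330  26   4  44] [ 0.156 -0.732  0.05 ]
[110 338  20   3  29] [0.13  0.287 0.05 ]
[328 339  16   2  19] [ 0.129 -0.298  0.05 ]
[ 84 347  81  16 359] [0.087 0.28  0.05 ]
[112 346  55   5 125] [0.107 0.222 0.05 ]
[300 346 109  17 407] [ 0.085 -0.324  0.05 ]
[333 346  73   8 206] [ 0.106 -0.402  0.05 ]
[  0 348  32  11 222] [0.099 0.561 0.05 ]
[431 348  29  10 118] [ 0.097 -0.602  0.05 ]
[416 360  25   3  53] [ 0.076 -0.548  0.05 ]
[  0 362  12   3  20] [0.076 0.577 0.05 ]
[505 363   5  12  20] [ 0.057 -0.762  0.05 ]
[295 368  34   3  60] [ 0.052 -0.23   0.05 ]
[ 82 370  26   3  38] [0.051 0.347 0.05 ]
```

All four balls are in the pan, at (0.514,0.258), (0.492,0.279), (0.491,0.252) and (0.462,0.252). I'm lowering the tin.

>>> servo_tool([
  [[-0.001, 0, 0.011], [0, -0.006, 0], 1],
  [[0, 0, 0.012], [0, -0.006, 0], 1],
  [[-0.001, 0, 0.012], [0, -0.006, 0], 1],
  [[0, 0, 0.012], [0, -0.006, 0], 1],
  [[0, 0, 0.012], [0, -0.006, 0], 1],
  [[0, 0, 0.01], [0, -0.005, 0], 1],
  [[0, 0, 0.004], [0, 0, 0], 1],
  [[0, 0, 0], [0, 0, 0], 1],
  [[0, 0, 0], [0, 0, 0], 1],
])

```text
t: 34.0
tool_pos: [0.4899, 0.0011, 0.0273]
orientation: [0.634, 0.774, 0.0, -0.0]
force: [0.2, 0.6, -2.4]
gripper_width: 0.0603
gripper_force: 80.7
```

>>> servo_tool([
  [[0, 0, 0.002], [0, 0, 0], 1],
  [[0, 0, 0.001], [0, 0, 0], 1],
  [[0, 0, 0], [0, 0, 0], 1],
  [[0, 0, 0], [0, 0, 0], 1],
])

```text
t: 34.33
tool_pos: [0.49, 0.001, 0.0244]
orientation: [0.634, 0.774, 0.0, 0.0]
force: [0.3, 0.4, -2.4]
gripper_width: 0.0603
gripper_force: 80.7
```

>>> servo_tool([
  [[0, 0, 0.001], [0, 0, 0], 1],
  [[0, 0, 0], [0, 0, 0], 1],
  [[0, 0, 0], [0, 0, 0], 1],
])

```text
t: 34.58
tool_pos: [0.4898, 0.0011, 0.0231]
orientation: [0.634, 0.774, 0.0, -0.0]
force: [-0.0, -0.2, -2.4]
gripper_width: 0.0611
gripper_force: 80.7
```

>>> servo_tool([
  [[0, 0, 0.001], [0, 0, 0], 1],
  [[0, 0, 0], [0, 0, 0], 1],
  [[0, 0, 0], [0, 0, 0], 1],
])

```text
t: 34.83
tool_pos: [0.49, 0.0011, 0.0222]
orientation: [0.634, 0.774, 0.0, -0.0]
force: [0.2, 0.2, -3.3]
gripper_width: 0.0605
gripper_force: 80.7
```

>>> servo_tool([
  [[0, 0, 0.001], [0, 0, 0], 1],
  [[0, 0, 0], [0, 0, 0], 1],
  [[0, 0, 0], [0, 0, 0], 1],
])

```text
t: 35.08
tool_pos: [0.49, 0.0011, 0.0221]
orientation: [0.634, 0.774, 0.0, 0.0]
force: [-3.4, 0.1, 5.8]
gripper_width: 0.0603
gripper_force: 81.5
```

>>> servo_tool([
  [[0, 0, 0.0005], [0, 0, 0], 1],
  [[0, 0, 0], [0, 0, 0], 1],
  [[0, 0, 0], [0, 0, 0], 1],
])

```text
t: 35.33
tool_pos: [0.4899, 0.0011, 0.0221]
orientation: [0.634, 0.774, 0.0, 0.0]
force: [-3.5, 1.3, 8.7]
gripper_width: 0.0605
gripper_force: 82.0
```

```bash
python3 -c "
from h import *
feel(4)"
```

```text
t 35.5333 F [-3.74 -0.27  8.58] T [0.012 0.763 0.02 ] Ty_tool 0.1621 tilt 0.0 [0.49   0.0011 0.0221] 0.0606
```

Firm contact. Releasing and retreating straight up.

>>> servo_tool([
  [[0, 0, -0.0005], [0, 0, 0], 1],
  [[0, 0, 0], [0, 0, 0], 0.3],
  [[0, 0, 0], [0, 0, 0], -0.2],
  [[0, 0, 0], [0, 0, 0], -0.6],
  [[0, 0, 0], [0, 0, 0], -1],
  [[0, 0, 0], [0, 0, 0], -1],
  [[0, 0, 0], [0, 0, 0], -1],
])

```text
t: 36.12
tool_pos: [0.4899, 0.0011, 0.021]
orientation: [0.634, 0.774, 0.0, -0.0]
force: [-0.2, 0.8, -0.4]
gripper_width: 0.0851
gripper_force: 0.0
```

>>> servo_tool([
  [[0, 0, -0.01], [0, 0, 0], -1],
  [[0, 0, -0.025], [0, 0, 0], -1],
  [[0, 0, -0.035], [0, 0, 0], -1],
  [[0, 0, -0.035], [0, 0, 0], -1],
  [[0, 0, -0.035], [0, 0, 0], -1],
  [[0, 0, -0.03], [0, 0, 0], -1],
  [[0, 0, -0.01], [0, 0, 0], -1],
  [[0, 0, 0], [0, 0, 0], -1],
  [[0, 0, 0], [0, 0, 0], -1],
  [[0, 0, 0], [0, 0, 0], -1],
])

```text
t: 36.95
tool_pos: [0.4887, 0.001, 0.1995]
orientation: [0.634, 0.774, -0.001, -0.001]
force: [0.2, -0.5, -0.0]
gripper_width: 0.0855
gripper_force: 0.0
```

```bash
python3 - <<'E'
from h import *
s=observe(); m=camera_model("wrist"); im=get_image("wrist"); hsv=cv2.cvtColor(im,cv2.COLOR_RGB2HSV); print(s["t"],s["tool_pos"],s["force"])
k=((hsv[...,0]>95)&(hsv[...,0]<125)&(hsv[...,1]>120)).astype(np.uint8)
n,l,st,c=cv2.connectedComponentsWithStats(k); i=1+np.argmax(st[1:,4]); x,y,w,h,_=st[i]; print("blue band",st[i])
for p in((x,y),(x+w,y),(x+w,y+h),(x,y+h)): print(onplane(m,*p,.07).round(3))
u=np.array([np.cos(np.radians(101.4)),np.sin(np.radians(101.4)),0]);v=np.array([u[1],-u[0],0])
d=((im.max(2)<105)&(im.min(2)>35)&(hsv[...,1]<60)).astype(np.uint8)
n,l,st,c=cv2.connectedComponentsWithStats(d[:250]); i=1+np.argmax(st[1:,4]); print("pad",st[i])
# bystanders vs start, top view
a=np.load("top.npy").astype(int); b=get_image("top").astype(int)
for nm,(X,Y) in dict(tape=(177,138),spool=(277,239),brush=(165,263),jar=(275,164),purple=(392,208),tin2=(343,238)).items():
    print(nm, np.abs(a-b)[Y-22:Y+22,X-22:X+22].mean().round(1))
E
```

```text
36.95 [0.48866467 0.00102297 0.19951948] [ 0.15446418 -0.54859121 -0.04688287]
blue band [ 232  188   66   29 1807]
[ 0.46  -0.016  0.07 ]
[ 0.523 -0.003  0.07 ]
[ 0.529 -0.032  0.07 ]
[ 0.465 -0.045  0.07 ]
pad [ 202   89  122  139 8504]
tape 7.6
spool 5.8
brush 6.8
jar 0.8
purple 0.9
tin2 1.8
```

```bash
python3 -c "
from plant import job_done
print(job_done())"
```

```text
the job is handed in; nothing more can be done
None
```

The job is handed in: the fuller tin's four balls are in the pan, the emptied tin lies mouth-down on the foam pad, the one-ball tin stands back where it was, and it took about 37 s of the 72 s allowed.

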